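# Clear the sloping panel and hang the devices on their keyhole studs

## Task

Plaster chips have fallen on the sloping mounting panel: with the scraper block, not with the fingers, push them all down into the trough at its foot, and stand the scraper back upright on its black pad. Once the panel is clear, hang every device that lies on the desk on the stud of its own colour: slip the keyhole opening of its back plate over the stud's head and slide the device down the slope until it is locked fully home, hanging straight with its plate flat on the panel. Leave the other things on the desk alone.

Things in the scene. Friction and masses are not known exactly. Their poses are not given: they have to be found in the camera images.
- console: White sloping mounting panel, fixed, 400 mm wide (y). Origin on the desk under the middle of its board; z up, x level, towards the uphill side (away from the robot). Before the board's low edge lies a grey catch trough: floor 4 mm above the desk, inside from x = -166 to -94 mm, y = -196 to +196 mm, front lip 24 mm high.
- board: The panel's flat white face, 220 (x) by 400 mm (y), sloping 25 degrees, low edge towards the robot and trough. Origin at the middle of the face, on its surface, 81.5 mm above the desk; x points up the slope, y sideways, z out of the face. Low edge (x = -110 mm) is 35 mm above the desk. Four headed studs stand out of it at x = +65 mm, y = +150 (blue), +50 (orange), -50 (green), -150 mm (red).
- stud_blue (a point): Foot of the stud with the blue head and blue ring round it, on the face of the board; axes as the board's. Shank 9 mm in diameter; head 24 mm in diameter, its underside 9 mm and its top 14 mm above the face.
- stud_orange (a point): Foot of the stud with the orange head and orange ring round it, on the face of the board; axes as the board's. Shank 9 mm in diameter; head 24 mm in diameter, its underside 9 mm and its top 14 mm above the face.
- stud_green (a point): Foot of the stud with the green head and green ring round it, on the face of the board; axes as the board's. Shank 9 mm in diameter; head 24 mm in diameter, its underside 9 mm and its top 14 mm above the face.
- stud_red (a point): Foot of the stud with the red head and red ring round it, on the face of the board; axes as the board's. Shank 9 mm in diameter; head 24 mm in diameter, its underside 9 mm and its top 14 mm above the face.
- blue_mid (a point): blue device (a hub with black port slits), 0.22 kg, may be absent: block 60 (x) by 46 (y) by 36 mm high on an aluminium back plate 130 (x) by 76 (y) by 5 mm, lying on its back on the desk. This point: centre of the block, 23 mm above the plate's underside. x points to the plate's top end (keyhole end), z out of the front. Plate from x = -35 to +95 mm from here. Grip the block by its sides, 46 mm apart along y.
- blue_seat (a point): Point on the underside of the blue device's plate where the stud's axis lies when locked home: x = +82.5, z = -23 mm from blue_mid. Axes as the device's. The keyhole: octagonal opening 32 mm across, its centre 31.5 mm from here towards the block (x = +51 mm from blue_mid); from it a slot 15 mm wide runs to the top end, ending 4.5 mm beyond this point.
- orange_mid (a point): orange device (an intercom with a round black grille), 0.22 kg, may be absent: block 60 (x) by 46 (y) by 36 mm high on an aluminium back plate 130 (x) by 76 (y) by 5 mm, lying on its back on the desk. This point: centre of the block, 23 mm above the plate's underside. x points to the plate's top end (keyhole end), z out of the front. Plate from x = -35 to +95 mm from here. Grip the block by its sides, 46 mm apart along y.
- orange_seat (a point): Point on the underside of the orange device's plate where the stud's axis lies when locked home: x = +82.5, z = -23 mm from orange_mid. Axes as the device's. The keyhole: octagonal opening 32 mm across, its centre 31.5 mm from here towards the block (x = +51 mm from orange_mid); from it a slot 15 mm wide runs to the top end, ending 4.5 mm beyond this point.
- green_mid (a point): green device (an air monitor with a small screen), 0.22 kg, may be absent: block 60 (x) by 46 (y) by 36 mm high on an aluminium back plate 130 (x) by 76 (y) by 5 mm, lying on its back on the desk. This point: centre of the block, 23 mm above the plate's underside. x points to the plate's top end (keyhole end), z out of the front. Plate from x = -35 to +95 mm from here. Grip the block by its sides, 46 mm apart along y.
- green_seat (a point): Point on the underside of the green device's plate where the stud's axis lies when locked home: x = +82.5, z = -23 mm from green_mid. Axes as the device's. The keyhole: octagonal opening 32 mm across, its centre 31.5 mm from here towards the block (x = +51 mm from green_mid); from it a slot 15 mm wide runs to the top end, ending 4.5 mm beyond this point.
- red_mid (a point): red device (a call unit with a big white button), 0.22 kg, may be absent: block 60 (x) by 46 (y) by 36 mm high on an aluminium back plate 130 (x) by 76 (y) by 5 mm, lying on its back on the desk. This point: centre of the block, 23 mm above the plate's underside. x points to the plate's top end (keyhole end), z out of the front. Plate from x = -35 to +95 mm from here. Grip the block by its sides, 46 mm apart along y.
- red_seat (a point): Point on the underside of the red device's plate where the stud's axis lies when locked home: x = +82.5, z = -23 mm from red_mid. Axes as the device's. The keyhole: octagonal opening 32 mm across, its centre 31.5 mm from here towards the block (x = +51 mm from red_mid); from it a slot 15 mm wide runs to the top end, ending 4.5 mm beyond this point.
- scraper_mid (a point): Scraper block, 0.2 kg, standing on its pad: black blade block 44 (x) by 120 (y) by 16 mm high, on it a yellow handle 26 (x) by 40 (y) by 38 mm high. This point is the centre of the handle, 35 mm above the blade's underside; z up. Grip the handle by the sides 40 mm apart (along y).
- pad: Black rubber pad lying fixed on the desk, 120 (x) by 170 (y) by 3 mm thick, the scraper's place. Origin at the middle of its underside.
- chip1_mid (a point): Loose grey plaster chip, 30 by 26 by 10 mm thick, lying on the board below the studs at the start; may be absent. This point is its centre.
- chip2_mid (a point): Loose grey plaster chip, 30 by 26 by 10 mm thick, lying on the board below the studs at the start; may be absent. This point is its centre.
- chip3_mid (a point): Loose grey plaster chip, 30 by 26 by 10 mm thick, lying on the board below the studs at the start; may be absent. This point is its centre.
- chip4_mid (a point): Loose grey plaster chip, 30 by 26 by 10 mm thick, lying on the board below the studs at the start; may be absent. This point is its centre.
- mouse: Bystander: grey computer mouse on its mat; leave it where it is.
- stapler: Bystander: grey and black stapler; leave it where it is.
- mug: Bystander: blue mug; leave it where it is.
- tape: Bystander: roll of tape; leave it where it is.
Not all that is in view belongs to the job. What is shaped like the part that bears red_mid but purple is not meant. What is shaped like the part that bears orange_mid but pink is not meant.

How it is judged (in metres and radians):
On the way:
1. all plaster chips lie in the trough (x of chip1_mid in the frame of console between -0.17 and -0.094 m and y of chip1_mid in the frame of console between -0.198 and 0.198 m and height (world z) of each of chip1_mid, chip2_mid, chip3_mid, chip4_mid below 0.034 m and x of chip2_mid in the frame of console between -0.17 and -0.094 m and y of chip2_mid in the frame of console between -0.198 and 0.198 m and x of chip3_mid in the frame of console between -0.17 and -0.094 m and y of chip3_mid in the frame of console between -0.198 and 0.198 m and x of chip4_mid in the frame of console between -0.17 and -0.094 m and y of chip4_mid in the frame of console between -0.198 and 0.198 m), for 0.2 s.
At the end, for the whole second after the job is handed in: All chips in the trough; each device present locked on the stud of its colour (seat within 9 mm of the stud foot), top end up the slope, plate flat on the board (4.5 mm, 0.12 rad); scraper upright on its pad (within 50 by 60 mm of the middle); all at rest (all of step 1 and distance between blue_seat and stud_blue below 0.009 m and z of each of blue_seat, orange_seat, green_seat, red_seat in the frame of board below 0.0045 m and angle between the z axis of each of blue_seat, orange_seat, green_seat, red_seat and the z axis of board, either way round below 0.12 rad and angle between the x axis of each of blue_seat, orange_seat, green_seat, red_seat and the x axis of board, either way round below 0.2 rad and x of blue_mid in the frame of stud_blue below -0.05 m and distance between orange_seat and stud_orange below 0.009 m and x of orange_mid in the frame of stud_orange below -0.05 m and distance between green_seat and stud_green below 0.009 m and x of green_mid in the frame of stud_green below -0.05 m and distance between red_seat and stud_red below 0.009 m and x of red_mid in the frame of stud_red below -0.05 m and x of scraper_mid in the frame of pad between -0.05 and 0.05 m and y of scraper_mid in the frame of pad between -0.06 and 0.06 m and angle between scraper_mid's own z axis and vertical below 0.15 rad and height (world z) of scraper_mid below 0.046 m and linear speed of each of blue, orange, green, red, scraper below 0.03 m/s); the robot touches nothing.
It fails at once if the fingers push a chip (contact force between the fingers and chip1 above 0.5 N or contact force between the fingers and chip2 above 0.5 N or contact force between the fingers and chip3 above 0.5 N or contact force between the fingers and chip4 above 0.5 N).
It fails at once if a device is put on the board while chips still lie on it (height (world z) of any of chip1_mid, chip2_mid, chip3_mid, chip4_mid above 0.036 m and contact force between any of blue, orange, green, red and board above 0.5 N).
It fails at once if a bystander is moved more than 5 cm (distance of any of mouse, stapler, mug, tape from where it was at the start of the episode above 0.05 m).
Of blue, orange, green, red only 3 to 4 are there at a start; the rules pass over those that are not, and their reading is None.
Of chip1, chip2, chip3, chip4 only 2 to 4 are there at a start; the rules pass over those that are not, and their reading is None.
At some moment in a run one of blue, orange, green, red, scraper may be knocked a few centimetres aside while the robot is not near it.
It also fails if it takes over 210 s, if anything falls off the work surface, if the arm or the gripper's body presses on something with over 40 N, if the wrist force passes 120 N, or if a joint passes its speed limit or range.

## Robot

A 6-joint arm with a two-finger parallel gripper is mounted at the origin on the work surface. World frame = base frame: x ahead of the robot, y to its left, z up, the work surface at z = 0. Lengths are in mm, angles in rad, forces in N, time in s.
With the tool pointing down it reaches from about 300 to 750 mm from the base axis. Payload 8.5 kg.
Tool frame: the origin (TCP) lies between the finger pads; the fingertips stand 11 mm ahead of it and the grasp point (between the pads) lies 8 mm behind it; x points along the fingers, z is the direction in which the jaws open and shut, and the axes are right-handed (so a half turn about x gives the same grasp; the last joint's range is limited). The gripper opens to 85 mm and grips with 20 to 120 N. Pads are 22 mm wide; open, the fingers measure 114 mm over their backs; the gripper's body (76 mm by 85 mm) begins 54 mm behind the grasp point. The pads swing forward as they close: fully open they stand 13 mm farther back than shut.
Start: joints at [-1.356, 0.381, 1.297, -0, 1.464, -0.215], TCP at [229.171, -499.961, 242.322] pointing down, gripper open.
Joint ranges: [-3.11, 3.11], [-0.89, 2.33], [0.22, 2.48], [-1.42, 4.56], [0.17, 2.85], [-2.88, 2.88]. Speed limits (rad/s): [2.39, 2.39, 3.14, 3.14, 3.14, 3.14].

## Interface

Orientations are given as a 3x3 rotation matrix whose columns are the frame's x, y, z axes.
In Python, from cell import manip gives the robot as it stands. The module is installed in compiled form; this text tells all that it offers.
- The arm moves only by the shell command python3 -m inch 'ROWS' [OPENING]. ROWS is JSON, a list of rows, each an object of numbers: "dx", "dy", "dz": the shift along the tool's x, y, z in m; "ax", "ay", "az": the turn, a rotation vector about the tool's x, y, z in rad. A call has 1 to 20 rows; each row is the pose to reach, as a shift and turn from the pose measured when the call began, along the tool's axes at that moment; what a row does not reach only later rows make up. A row lasts 1/8 s, in which the tool goes at most 62.5 mm and 10.7 degrees, less where a joint would pass 70% of its speed; a pose out of reach is approached as far as the arm can. A call with a gripper value outside its range is refused whole. OPENING is the closure, from 0 (fully open) to 1 (shut), set as the call begins (- or left out, the last holds). The fingers move at their own pace and stop on an object; the grip force is fixed at half the most. Time passes only in rows, so rows that repeat a pose let the fingers close. It gives the time, the measured TCP pose, the force and the opening at its end, in the units of the state.
- manip.sense(): the state, without advancing time (a new reading comes with each control period).
- manip.grab_frame(name): name is "side" or "top"; returns a dict with "img" (384x512x3 uint8, red, green, blue), "K" (3x3 intrinsics, pixels), "rvec" (rotation vector, rad) and "tvec" (3), from world to camera coordinates, as OpenCV has them. Camera axes: x right, y down, z forward; pixel columns grow to the right and rows downward; lengths in mm; the calibration is good to about 2 mm. A picture is of the moment at which its call begins. There is no depth.
- manip.hand_in(): hands the job in, once; it reports no verdict.
Trained networks look in a picture, given as the dict that the camera call returned (one of the last four; its "shot" number tells which), for a name from the list of things; names that differ only in an ending like _2 or _b are one class to them, and where a whole thing is asked for, a point or a joint stands for the part that bears it (a point fixed in the world has none). Each returns a list of dicts, best first, with "confidence" (0 to 1); they miss things now and then, are a little off and sometimes report something else, mostly with a low value. They report only what shows in the picture. A call takes as long as a camera call. They do not tell look-alikes from the thing itself.
- manip.look_for(thing, picture): "xy" ([column, row] as shares, 0 to 1, of the picture: columns of its width, rows of its height, amid what is visible of it).
- manip.outline_of(thing, picture): "pixels" (384x512 bool, what is visible of it) and "xy" ([column, row] as shares, 0 to 1, of the picture: columns of its width, rows of its height, amid what is visible of it).
The state is a dict: "time_s": time; "joint_positions": joint angles; "joint_vel": joint speeds; "joint_torque": joint torques, N m; "tcp_pos": TCP position; "ee_rot": TCP orientation; "contact_force": force on the tool from outside, world axes, zero at the start; "moment": the same for the moment, N m; "grip_width": finger opening in mm.
Only numpy, scipy, OpenCV 4.12 (cv2) and the standard library are available. Lean on these libraries where they do the work, as an engineer would, in place of code of your own. Each camera call takes 0.05 s, during which the arm holds its last target. There are 200 camera calls.

## Working session

There is one attempt and no reset: what is moved stays moved. The work goes in short steps, Python scripts to look and compute and a shell command to move; the robot and the scene stay as the last step left them, time stands still between calls to the robot, and variables do not carry over. Pictures are saved under pics/ and viewed, about 12 in all and at most 16, crops included, and the job is handed in when it is done.

```bash
mkdir -p pics
cat > h.py <<'E'
import numpy as np, cv2
from cell import manip
def shot(n,f=None):
    p=manip.grab_frame(n)
    if f: cv2.imwrite('pics/'+f,p['img'][:,:,::-1])
    return p
def proj(p,X):
    return cv2.projectPoints(np.array(X,float).reshape(-1,3),np.array(p['rvec'],float),np.array(p['tvec'],float),np.array(p['K'],float),None)[0].reshape(-1,2)
def ray(p,uv):
    R=cv2.Rodrigues(np.array(p['rvec'],float))[0];t=np.array(p['tvec'],float).ravel()
    d=R.T@np.linalg.inv(p['K'])@np.array([uv[0],uv[1],1.]);return -R.T@t,d
def atz(p,uv,z):
    c,d=ray(p,uv);return c+d*(z-c[2])/d[2]
E
python3 - <<'E'
from h import *
t=shot('top','t0.png');s=shot('side','s0.png')
for n,p in(('top',t),('side',s)):
    print(n,ray(p,(256,192)))
    for k,z in(('console',0),('board',81),('blue_mid',23),('orange_mid',23),('green_mid',23),('red_mid',23),('scraper_mid',38),('pad',3),('chip1_mid',60),('mug',0),('mouse',0),('stapler',0),('tape',0)):
        for r in manip.look_for(k,p)[:5]:
            uv=np.array(r['xy'])*[512,384];print(k,round(r['confidence'],2),uv.round(),atz(p,uv,z).round())
E
```

```text
top (array([ 415.7121291 ,   96.09726217, 1306.12506457]), array([ 0.06099431, -0.02061045, -0.9980816 ]))
console 0.74 [282. 167.] [577. -22.   0.]
board 0.63 [283. 160.] [589. -16.  81.]
blue_mid 0.62 [182. 179.] [545. 311.  23.]
orange_mid 0.89 [184. 219.] [413. 309.  23.]
orange_mid 0.79 [190. 265.] [262. 291.  23.]
green_mid 0.91 [382. 211.] [ 420. -341.   23.]
red_mid 0.7 [129. 190.] [512. 488.  23.]
red_mid 0.69 [112. 242.] [346. 545.  23.]
scraper_mid 0.93 [387. 165.] [ 570. -362.   38.]
scraper_mid 0.57 [282. 161.] [594. -20.  38.]
pad 0.86 [394. 157.] [ 598. -398.    3.]
pad 0.5 [128. 145.] [667. 494.   3.]
mug 0.85 [189. 125.] [728. 290.   0.]
mouse 0.85 [330. 237.] [ 337. -171.    0.]
stapler 0.61 [231. 237.] [347. 156.   0.]
stapler 0.38 [182. 181.] [541. 316.   0.]
side (array([207.84882662, 822.74669703, 897.03962366]), array([ 0.27076203, -0.6453662 , -0.71443526]))
console 0.63 [251. 179.] [590. -42.   0.]
board 0.85 [245. 178.] [578.  39.  81.]
blue_mid 0.86 [219. 259.] [535. 328.  23.]
orange_mid 0.88 [261. 278.] [397. 337.  23.]
orange_mid 0.59 [313. 285.] [259. 304.  23.]
orange_mid 0.32 [242. 176.] [616. -24.  23.]
green_mid 0.72 [316. 138.] [ 428. -342.   23.]
red_mid 0.92 [199. 317.] [502. 503.  23.]
red_mid 0.88 [247. 363.] [344. 559.  23.]
red_mid 0.36 [251. 179.] [578. -19.  23.]
scraper_mid 0.49 [288. 131.] [ 543. -325.   38.]
pad 0.75 [287. 138.] [ 546. -328.    3.]
chip1_mid 0.55 [241. 195.] [566.  97.  60.]
mug 0.98 [169. 229.] [745. 272.   0.]
mug 0.63 [262. 166.] [ 581. -128.    0.]
mouse 0.5 [324. 172.] [ 350. -182.    0.]
mouse 0.33 [246. 177.] [613. -45.   0.]
stapler 0.87 [298. 234.] [353. 137.   0.]
tape 0.75 [162. 285.] [654. 451.   0.]
```

```bash
python3 -c "
import cv2,numpy as np
cv2.imwrite('pics/ts0.png',cv2.resize(np.vstack([cv2.imread('pics/t0.png'),cv2.imread('pics/s0.png')]),None,fx=.78,fy=.78))"
```

```text
(no output)
```

View pics/t0.png

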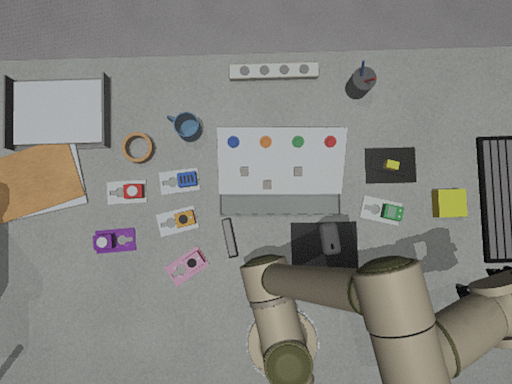

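View pics/s0.png

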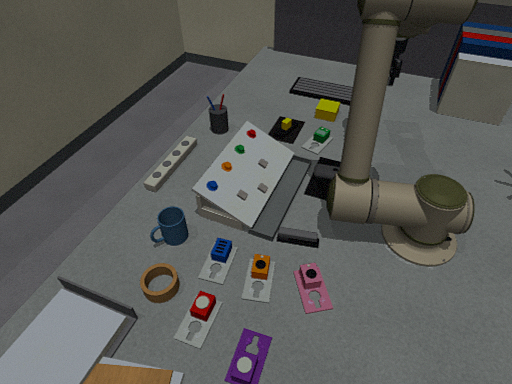

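The top view shows the panel with studs blue to red at columns 233 to 330 on row 142. Three chips lie at (244,171), (267,184) and (298,171). The blue, orange and red devices are left of the panel and the green one is on the right, with purple and pink decoys on the left. The scraper stands on its pad at (391,165).

Next I'll fit the poses from colour masks and known geometry.

```bash
cat >> h.py <<'E'
from scipy.optimize import minimize, least_squares
from scipy.spatial.transform import Rotation as Ro
def hsv(p): return cv2.cvtColor(p['img'],cv2.COLOR_RGB2HSV)
HUE={'blue':(100,125),'orange':(8,22),'green':(40,85),'red':(170,184),'yellow':(23,33)}
def cmask(p,c,smin=110,vmin=50):
    h=hsv(p).astype(int);lo,hi=HUE[c];H=h[...,0]
    m=(H>=lo)&(H<=hi)
    if hi>180:m|=(H<=hi-180+2)
    return m&(h[...,1]>smin)&(h[...,2]>vmin)
def blobs(p,c,amin=8,**k):
    n,l,st,ce=cv2.connectedComponentsWithStats(cmask(p,c,**k).astype(np.uint8))
    return [(ce[i],st[i,4]) for i in range(1,n) if st[i,4]>=amin]
def box(x0,x1,y0,y1,z0,z1): return np.array([[x,y,z] for x in(x0,x1) for y in(y0,y1) for z in(z0,z1)],float)
DEV=[box(-30,30,-23,23,-18,18),box(-35,95,-38,38,-23,-18)]
SCR=[box(-13,13,-20,20,-19,19),box(-22,22,-60,60,-35,-19)]
S=4
def rend(p,boxes,R,t):
    im=np.zeros((384*S,512*S),np.uint8)
    for b in boxes:
        q=proj(p,b@R.T+t); h=cv2.convexHull(((q+.5)*S).astype(np.float32)).round().astype(np.int32)
        cv2.fillConvexPoly(im,h,255)
    return cv2.resize(im,(512,384),interpolation=cv2.INTER_AREA)/255.
def fitsil(views,boxes,z,x0):
    # views: list of (picture,mask); x0=[x,y,yaw]
    def cost(v):
        R=Ro.from_euler('z',v[2]).as_matrix();t=np.array([v[0],v[1],z]);c=0
        for p,m in views: c+=np.abs(rend(p,boxes,R,t)-m).sum()/m.sum()
        return c/len(views)
    sx=np.array([[0,0,0],[8,0,0],[0,8,0],[0,0,.15]])+x0
    r=minimize(cost,x0,method='Nelder-Mead',options=dict(initial_simplex=sx,xatol=.05,fatol=1e-4));return r.x,r.fun
def goto(*wps):
    """waypoints (tcp pos mm, R) -> rows relative to current pose"""
    s=manip.sense();p0=np.array(s['tcp_pos']);R0=np.array(s['ee_rot'])
    for P,R in wps:
        d=R0.T@(np.array(P)-p0)/1000;a=Ro.from_matrix(R0.T@R).as_rotvec()
        print('{"dx":%.4f,"dy":%.4f,"dz":%.4f,"ax":%.4f,"ay":%.4f,"az":%.4f}'%(*d,*a),'|%.0fmm %.0fdeg'%(1000*np.linalg.norm(d),np.degrees(np.linalg.norm(a))))
def tool(yaw,tilt=0,by=0):
    """tool x down (tilted about board y), z = jaw axis = device +y for device yaw"""
    z=np.array([-np.sin(yaw),np.cos(yaw),0]);x=np.array([0,0,-1.]);R=np.c_[x,np.cross(z,x),z]
    return R
E
python3 - <<'E'
from h import *
t=shot('top');s=shot('side')
print(manip.sense()['ee_rot'])
for c in HUE:
    for n,p in(('t',t),('s',s)):
        print(c,n,[(b[0].round(1).tolist(),int(b[1])) for b in blobs(p,c)])
for k in('blue_mid','orange_mid','green_mid','red_mid','scraper_mid'):
  for n,p in(('t',t),('s',s)):
    for r in manip.outline_of(k,p)[:3]:
        print(k,n,round(r['confidence'],2),(np.array(r['xy'])*[512,384]).round(),r['pixels'].sum())
E
```

```text
[[-3.65264543e-05  9.09047052e-01  4.16693479e-01]
 [ 3.88147298e-05  4.16693480e-01 -9.09047051e-01]
 [-9.99999999e-01 -1.70304208e-05 -5.05047511e-05]]
blue t [([362.1, 67.6], 17), ([232.9, 141.5], 95), ([186.6, 179.1], 195)]
blue s [([487.2, 26.2], 243), ([487.2, 43.0], 284), ([210.7, 103.0], 26), ([211.8, 185.3], 86), ([170.9, 225.4], 544), ([159.6, 239.2], 24), ([220.3, 249.8], 295)]
orange t [([265.1, 141.4], 97), ([40.1, 145.4], 10), ([69.4, 149.9], 16), ([9.9, 157.3], 65), ([19.0, 164.5], 37), ([30.8, 162.5], 8), ([2.9, 168.5], 24), ([11.1, 170.4], 15), ([33.0, 169.2], 8), ([76.9, 173.0], 9), ([16.7, 177.7], 38), ([32.1, 175.4], 21), ([1.7, 176.5], 15), ([42.3, 177.0], 10), ([8.6, 181.1], 17), ([34.6, 184.1], 22), ([12.3, 202.0], 471), ([13.2, 196.1], 14), ([36.1, 193.1], 10), ([436.9, 195.9], 8), ([70.3, 198.3], 25), ([29.5, 204.8], 11), ([437.4, 209.1], 11), ([184.6, 218.3], 176)]
orange s [([226.5, 166.3], 78), ([260.2, 266.9], 320), ([159.3, 282.4], 781), ([127.2, 375.0], 1419)]
green t [([393.3, 212.9], 108)]
green s [([322.1, 131.8], 60), ([239.2, 148.7], 58)]
red t [([
[... 273 characters left out ...]
.0, 109.3], 436), ([285.8, 123.4], 102), ([428.0, 177.9], 17), ([459.2, 186.3], 17), ([459.7, 200.7], 10)]
blue_mid t 0.85 [182. 179.] 740
blue_mid s 0.58 [221. 262.] 1003
blue_mid s 0.53 [258. 187.] 60
orange_mid t 0.87 [190. 264.] 794
orange_mid t 0.63 [183. 220.] 792
orange_mid s 0.82 [260. 276.] 1083
orange_mid s 0.72 [310. 288.] 1136
green_mid t 0.78 [383. 213.] 831
green_mid s 0.8 [317. 138.] 438
green_mid s 0.73 [162. 287.] 907
red_mid t 0.96 [128. 192.] 837
red_mid t 0.85 [113. 241.] 874
red_mid t 0.7 [384. 210.] 875
red_mid s 0.94 [245. 360.] 1610
red_mid s 0.65 [200. 319.] 1443
scraper_mid t 0.84 [387. 165.] 507
scraper_mid s 0.77 [282. 129.] 292
scraper_mid s 0.66 [247. 172.] 5409
```

```bash
cat >> h.py <<'E'
RB=Ro.from_euler('y',-25,degrees=True).as_matrix() # board x up slope: (cos,0,sin)
def boardpose(v):
    Rc=Ro.from_euler('z',v[2]).as_matrix();return Rc@RB,np.array([v[0],v[1],81.5])
SY={'blue':150,'orange':50,'green':-50,'red':-150}
def getdev(c,views,zmid=23,verbose=True):
    vs=[];yaw0=None
    for p in views:
        # colour blob of the block, nearest to an outline
        best=None
        for r in manip.outline_of(c+'_mid',p):
            m=r['pixels'];f=(cmask(p,c,smin=90,vmin=40)&m).sum()
            if best is None or f>best[0]: best=(f,m)
        if best is None or best[0]<25: continue
        m=best[1]; cm=cmask(p,c,smin=90,vmin=40)&m
        a=np.argwhere(cm).mean(0)[::-1];b=np.argwhere(m).mean(0)[::-1]
        vs.append((p,m.astype(float)))
        A=atz(p,a,35);B=atz(p,b,8)
        if yaw0 is None: x0=A[:2];yaw0=np.arctan2(*(B-A)[:2][::-1])
    rs=[fitsil(vs,DEV,zmid,[*x0,yaw0])]+[fitsil([v],DEV,zmid,[*x0,yaw0]) for v in vs]
    if verbose:
        for r in rs: print(c,r[0].round(3),round(r[1],3))
    return rs[0][0]
E
python3 - <<'E'
from h import *
t=shot('top');s=shot('side')
for c in SY: getdev(c,[t,s])
vs=[]
for p in(t,s):
    r=[r for r in manip.outline_of('scraper_mid',p) if r['pixels'].sum()<800][0];vs.append((p,r['pixels'].astype(float)))
for v in (vs,vs[:1],vs[1:]):print('scr',fitsil(v,SCR,38,[580,-380,-.1]))
T={'blue':(232.9,141.5),'orange':(265.1,141.4),'red':(329.8,141.2)}
Sd={'blue':(211.8,185.3),'orange':(226.5,166.3),'green':(239.2,148.7),'red':(251.2,133.4)}
def res(v,h,use):
    R,o=boardpose(v);e=[]
    for n,p,D in(('t',t,T),('s',s,Sd)):
        if n in use: e+=[(proj(p,R@[65,SY[c],h]+o)[0]-D[c]) for c in D]
    return np.ravel(e)
for use in('ts','t','s'):
    r=least_squares(res,[610,-20,0],args=(8,use));print(use,r.x.round(3),r.fun.round(1))
    if use=='ts': v=r.x
# chips
R,o=boardpose(v)
for uv in((244,171),(267,184),(298,171)):
    c,d=ray(t,uv);n=R[:,2];q=c+d*((o+n*8-c)@n)/(d@n);print('chip board',(R.T@(q-o)).round(1))
# refine pad
m=(t['img'].max(2)<45);m[:, :360]=0;m[:,420:]=0;m[200:]=0;m[:140]=0
l=cv2.minAreaRect(np.argwhere(m)[:,::-1].astype(np.float32));print('pad',l,atz(t,l[0],3))
E
```

```text
blue [544.15  295.962   1.666] 0.173
blue [544.828 295.188   1.665] 0.198
blue [543.608 296.58    1.677] 0.137
orange [415.538 304.474   1.786] 0.158
orange [416.209 303.828   1.787] 0.141
orange [415.054 305.846   1.79 ] 0.162
green [ 416.79  -372.835    1.321] 0.137
green [ 417.066 -372.841    1.322] 0.146
green [ 417.226 -372.217    1.328] 0.126
red [510.237 472.945   1.602] 0.164
red [510.237 472.945   1.602] 0.164
scr (array([ 5.72021129e+02, -3.72921653e+02, -2.61917441e-01]), np.float64(0.13150991142122187))
scr (array([ 5.72266921e+02, -3.72958719e+02, -2.70809760e-01]), np.float64(0.1067965836641405))
scr (array([ 5.73026401e+02, -3.75611419e+02, -1.94729950e-01]), np.float64(0.12118715190356298))
ts [ 5.85983e+02 -8.49300e+00 -2.60000e-02] [-0.7  0.2 -0.4  0.2 -0.1  0.2  0.  -0.6 -0.1 -0.8  0.2 -0.4 -0.1 -0.6]
t [ 5.86529e+02 -9.73500e+00 -2.60000e-02] [-0.3  0.  -0.  -0.   0.3 -0. ]
s [ 5.84703e+02 -5.86400e+00 -2.50000e-02] [ 0.   0.1 -0.1 -0.2  0.2  0.2 -0.1 -0.1]
chip board [-29.9 114.3   8. ]
chip board [-74.  41.   8.]
chip board [-30.5 -56.5   8. ]
pad ((394.5715637207031, 164.86146545410156), (33.49977111816406, 40.16338348388672), 88.26429748535156) [ 572.75927048 -398.310683      3.        ]
```

```bash
cat >> h.py <<'E'
CON=[585.9,-8.8,-.026]
def G(yaw): return tool(yaw+np.pi)          # tool for a thing lying level, z=-its y
def onboard(bx,by,bz):                       # tcp at board coords, normal to board
    R,o=boardpose(CON);x=-R[:,2];z=-R[:,1];return R@[bx,by,bz]+o,np.c_[x,np.cross(z,x),z]
E
python3 -c "
from h import *
goto(([572,-373,110],G(-.26)),([572,-373,36],G(-.26)))"
```

```text
{"dx":0.1323,"dy":0.3646,"dz":0.0274,"ax":0.6898,"ay":0.0000,"az":0.0000} |389mm 40deg
{"dx":0.2063,"dy":0.3646,"dz":0.0274,"ax":0.6898,"ay":0.0000,"az":0.0000} |420mm 40deg
```

```bash
python3 -m inch '[{"dx":0.0,"dy":0.25,"dz":0.02,"ax":0.6898},{"dx":0.0,"dy":0.25,"dz":0.02,"ax":0.6898},{"dx":0.0,"dy":0.25,"dz":0.02,"ax":0.6898},{"dx":0.0,"dy":0.3646,"dz":0.0274,"ax":0.6898},{"dx":0.0,"dy":0.3646,"dz":0.0274,"ax":0.6898},{"dx":0.1,"dy":0.3646,"dz":0.0274,"ax":0.6898},{"dx":0.1323,"dy":0.3646,"dz":0.0274,"ax":0.6898},{"dx":0.1323,"dy":0.3646,"dz":0.0274,"ax":0.6898},{"dx":0.1323,"dy":0.3646,"dz":0.0274,"ax":0.6898},{"dx":0.1323,"dy":0.3646,"dz":0.0274,"ax":0.6898}]' 0
python3 - <<'E'
from h import *
t=shot('top');s=shot('side','s1.png')
for p in(t,s): print([(b[0].round(1).tolist(),int(b[1])) for b in blobs(p,'yellow')])
goto(([572,-373,110],G(-.26)),([572,-373,36],G(-.26)))
E
```

```text
[([392.2, 164.2], 118), ([449.8, 202.7], 884)]
[([327.0, 109.4], 443), ([286.0, 123.3], 103), ([429.7, 175.4], 9), ([420.0, 180.2], 8), ([442.6, 181.3], 11), ([452.0, 180.5], 13), ([460.2, 186.4], 12), ([456.9, 195.2], 9)]
{"dx":0.1323,"dy":0.3645,"dz":0.0275,"ax":0.6898,"ay":-0.0000,"az":0.0000} |389mm 40deg
{"dx":0.2063,"dy":0.3645,"dz":0.0275,"ax":0.6898,"ay":-0.0000,"az":0.0000} |420mm 40deg$[0]: bad value
```

View pics/s1.png

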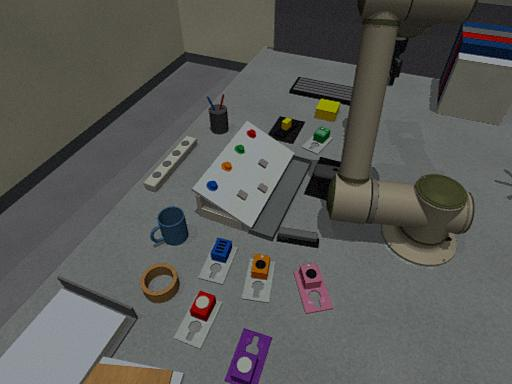

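The picture shows the scene unchanged, because the command was refused. Probably every row needs all six keys.

```bash
python3 -m inch '[{"dx":0.0,"dy":0.25,"dz":0.02,"ax":0.69,"ay":0,"az":0},{"dx":0.0,"dy":0.25,"dz":0.02,"ax":0.69,"ay":0,"az":0},{"dx":0.0,"dy":0.25,"dz":0.02,"ax":0.69,"ay":0,"az":0},{"dx":0.0,"dy":0.3645,"dz":0.0275,"ax":0.69,"ay":0,"az":0},{"dx":0.0,"dy":0.3645,"dz":0.0275,"ax":0.69,"ay":0,"az":0},{"dx":0.1,"dy":0.3645,"dz":0.0275,"ax":0.69,"ay":0,"az":0},{"dx":0.1323,"dy":0.3645,"dz":0.0275,"ax":0.69,"ay":0,"az":0},{"dx":0.1323,"dy":0.3645,"dz":0.0275,"ax":0.69,"ay":0,"az":0},{"dx":0.1323,"dy":0.3645,"dz":0.0275,"ax":0.69,"ay":0,"az":0},{"dx":0.1323,"dy":0.3645,"dz":0.0275,"ax":0.69,"ay":0,"az":0}]' 0
python3 - <<'E'
from h import *
t=shot('top');s=shot('side','s1.png')
goto(([572,-373,110],G(-.26)),([572,-373,36],G(-.26)))
print(manip.sense())
cv2.imwrite('pics/s1c.png',cv2.resize(s['img'][60:210,220:420,::-1],None,fx=3,fy=3,interpolation=3))
E
```

```text
time_s: 3.95
tcp_pos: [572.1, -373.8, 111.7]
ee_rot: [[0.002, 0.966, -0.258], [-0.002, -0.258, -0.966], [-1.0, 0.002, 0.001]]
contact_force: [-0.1, 0.7, -1.1]
grip_width: 85.4
{"dx":0.0020,"dy":-0.0002,"dz":-0.0009,"ax":-0.0009,"ay":0.0015,"az":-0.0027} |2mm 0deg
{"dx":0.0760,"dy":-0.0005,"dz":-0.0010,"ax":-0.0009,"ay":0.0015,"az":-0.0027} |76mm 0deg
{'time_s': 4.05, 'joint_positions': array([-7.51757992e-01,  7.15807114e-01,  1.07437267e+00, -4.16281127e-05,
        1.34829115e+00,  1.07994762e+00]), 'joint_vel': array([-5.34792283e-04,  9.49651291e-05,  6.63612980e-03,  5.18843541e-04,
       -4.54667604e-03,  2.33032257e-03]), 'joint_torque': array([ 1.94024700e-01, -5.95294547e+01, -2.17618954e+01,  5.17124921e-03,
       -1.07109743e-03, -2.51276339e-03]), 'tcp_pos': array([ 572.00595778, -373.9227449 ,  112.0022944 ]), 'ee_rot': array([[ 0.00225265,  0.96615509, -0.25795205],
       [-0.00216155, -0.2579474 , -0.96615654],
       [-0.99999513,  0.00273399,  0.00150733]]), 'contact_force': array([0.53291669, 0.79192882, 0.44961842]), 'moment': array([ 0.05383927, -0.02271681, -0.02805121]), 'grip_width': 85.27437716088724}
```

View pics/s1c.png

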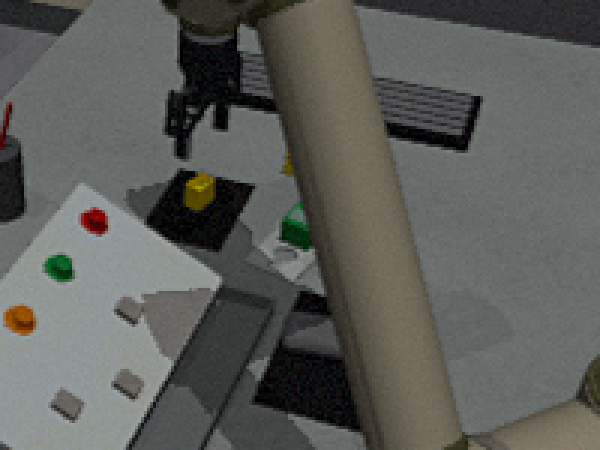

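The gripper hangs squarely above the yellow handle. I'll go down and grip.

```bash
python3 -m inch '[{"dx":0.04,"dy":0,"dz":-0.001,"ax":0,"ay":0,"az":0},{"dx":0.076,"dy":0,"dz":-0.001,"ax":0,"ay":0,"az":0},{"dx":0.076,"dy":0,"dz":-0.001,"ax":0,"ay":0,"az":0},{"dx":0.076,"dy":0,"dz":-0.001,"ax":0,"ay":0,"az":0}]' 0
python3 -m inch '[{"dx":0,"dy":0,"dz":0,"ax":0,"ay":0,"az":0},{"dx":0,"dy":0,"dz":0,"ax":0,"ay":0,"az":0},{"dx":0,"dy":0,"dz":0,"ax":0,"ay":0,"az":0},{"dx":0,"dy":0,"dz":0,"ax":0,"ay":0,"az":0},{"dx":0,"dy":0,"dz":0,"ax":0,"ay":0,"az":0},{"dx":0,"dy":0,"dz":0,"ax":0,"ay":0,"az":0},{"dx":0,"dy":0,"dz":0,"ax":0,"ay":0,"az":0},{"dx":0,"dy":0,"dz":0,"ax":0,"ay":0,"az":0}]' 1
python3 -m inch '[{"dx":-0.05,"dy":0,"dz":0,"ax":0,"ay":0,"az":0},{"dx":-0.1,"dy":0,"dz":0,"ax":0,"ay":0,"az":0},{"dx":-0.15,"dy":0,"dz":0,"ax":0,"ay":0,"az":0},{"dx":-0.15,"dy":0,"dz":0,"ax":0,"ay":0,"az":0}]' 1
python3 - <<'E'
from h import *
s=shot('side')
cv2.imwrite('pics/s2c.png',cv2.resize(s['img'][60:210,220:420,::-1],None,fx=3,fy=3,interpolation=3))
# scraper underside at tcp -36+3=33 below tcp; hover 2mm
for y in(114,41,-56): goto(onboard(25,y,75),onboard(25,y,35.),onboard(-92,y,35.),onboard(-92,y,95))
E
```

```text
time_s: 4.55
tcp_pos: [573.1, -374.0, 38.3]
ee_rot: [[0.005, 0.966, -0.258], [-0.004, -0.258, -0.966], [-1.0, 0.006, 0.003]]
contact_force: [0.2, 0.4, 0.3]
grip_width: 85.7
time_s: 5.55
tcp_pos: [573.4, -374.3, 39.5]
ee_rot: [[0.006, 0.966, -0.258], [-0.006, -0.258, -0.966], [-1.0, 0.007, 0.004]]
contact_force: [-0.6, -0.1, 5.7]
grip_width: 39.1
time_s: 6.05
tcp_pos: [573.5, -374.3, 193.9]
ee_rot: [[0.012, 0.966, -0.258], [-0.011, -0.258, -0.966], [-1.0, 0.014, 0.008]]
contact_force: [0.6, -0.4, -3.6]
grip_width: 39.2
{"dx":0.0271,"dy":-0.1170,"dz":-0.4647,"ax":-0.2298,"ay":0.0574,"az":0.4254} |480mm 28deg
{"dx":0.0635,"dy":-0.1009,"dz":-0.4688,"ax":-0.2298,"ay":0.0574,"az":0.4254} |484mm 28deg
{"dx":0.1121,"dy":-0.2045,"dz":-0.4444,"ax":-0.2298,"ay":0.0574,"az":0.4254} |502mm 28deg
{"dx":0.0575,"dy":-0.2286,"dz":-0.4382,"ax":-0.2298,"ay":0.0574,"az":0.4254} |498mm 28deg
{"dx":0.0277,"dy":-0.1000,"dz":-0.3937,"ax":-0.2298,"ay":0.0574,"az":0.4254} |407mm 28deg
{"dx":0.0640,"dy":-0.0839,"dz":-0.3979,"ax":-0.2298,"ay":0.0574,"az":0.4254} |412mm 28deg
{"dx":0.1126,"dy":-0.1875,"dz":-0.3734,"ax":-0.2298,"ay":0.0574,"az":0.4254} |433mm 28deg
{"dx":0.0580,"dy":-0.2116,"dz":-0.3672,"ax":-0.2298,"ay":0.0574,"az":0.4254} |428mm 28deg
{"dx":0.0284,"dy":-0.0774,"dz":-0.2994,"ax":-0.2298,"ay":0.0574,"az":0.4254} |311mm 28deg
{"dx":0.0647,"dy":-0.0613,"dz":-0.3035,"ax":-0.2298,"ay":0.0574,"az":0.4254} |316mm 28deg
{"dx":0.1133,"dy":-0.1649,"dz":-0.2791,"ax":-0.2298,"ay":0.0574,"az":0.4254} |343mm 28deg
{"dx":0.0588,"dy":-0.1891,"dz":-0.2729,"ax":-0.2298,"ay":0.0574,"az":0.4254} |337mm 28deg
```

View pics/s2c.png

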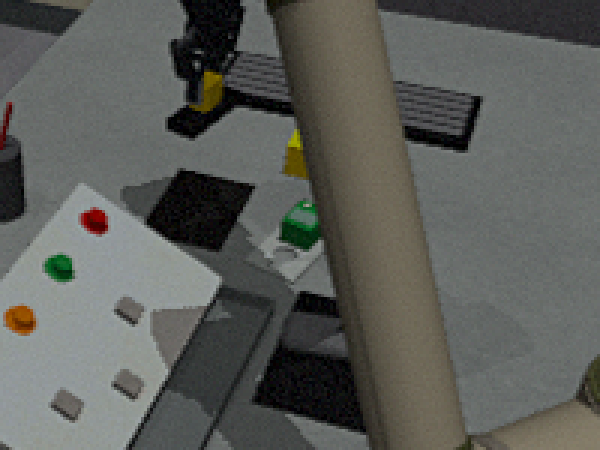

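The scraper is held straight at width 39, and the empty pad is visible. The first stroke is at y=-56.

```bash
python3 -c "
from h import *
y=-56;goto(onboard(22,y,120),onboard(22,y,60),onboard(22,y,38),onboard(-92,y,38.),onboard(-92,y,100))"
```

```text
{"dx":-0.0113,"dy":-0.0982,"dz":-0.2941,"ax":-0.2298,"ay":0.0574,"az":0.4254} |310mm 28deg
{"dx":0.0433,"dy":-0.0740,"dz":-0.3003,"ax":-0.2298,"ay":0.0574,"az":0.4254} |312mm 28deg
{"dx":0.0633,"dy":-0.0652,"dz":-0.3026,"ax":-0.2298,"ay":0.0574,"az":0.4254} |316mm 28deg
{"dx":0.1106,"dy":-0.1661,"dz":-0.2788,"ax":-0.2298,"ay":0.0574,"az":0.4254} |343mm 28deg
{"dx":0.0542,"dy":-0.1911,"dz":-0.2724,"ax":-0.2298,"ay":0.0574,"az":0.4254} |337mm 28deg
```

```bash
python3 -m inch '[{"dx":-0.05,"dy":-0.098,"dz":-0.15,"ax":-0.23,"ay":0.057,"az":0.425},{"dx":-0.05,"dy":-0.098,"dz":-0.15,"ax":-0.23,"ay":0.057,"az":0.425},{"dx":-0.05,"dy":-0.098,"dz":-0.15,"ax":-0.23,"ay":0.057,"az":0.425},{"dx":-0.011,"dy":-0.098,"dz":-0.294,"ax":-0.23,"ay":0.057,"az":0.425},{"dx":-0.011,"dy":-0.098,"dz":-0.294,"ax":-0.23,"ay":0.057,"az":0.425},{"dx":-0.011,"dy":-0.098,"dz":-0.294,"ax":-0.23,"ay":0.057,"az":0.425},{"dx":-0.011,"dy":-0.098,"dz":-0.294,"ax":-0.23,"ay":0.057,"az":0.425},{"dx":0.043,"dy":-0.074,"dz":-0.3,"ax":-0.23,"ay":0.057,"az":0.425},{"dx":0.043,"dy":-0.074,"dz":-0.3,"ax":-0.23,"ay":0.057,"az":0.425}]' 1
python3 - <<'E'
from h import *
y=-56;goto(onboard(22,y,60),onboard(22,y,38),onboard(-92,y,38.),onboard(-92,y,100))
print(manip.sense()['joint_positions'])
s=shot('side')
cv2.imwrite('pics/s3c.png',cv2.resize(s['img'][60:260,180:420,::-1],None,fx=3,fy=3,interpolation=3))
E
```

```text
time_s: 7.22
tcp_pos: [577.8, -65.5, 140.6]
ee_rot: [[0.414, 0.91, -0.027], [-0.009, -0.025, -1.0], [-0.91, 0.414, -0.002]]
contact_force: [-0.5, 0.2, -1.7]
grip_width: 38.9
{"dx":-0.0036,"dy":0.0030,"dz":-0.0009,"ax":-0.0018,"ay":-0.0019,"az":0.0092} |5mm 1deg
{"dx":0.0184,"dy":0.0032,"dz":-0.0009,"ax":-0.0018,"ay":-0.0019,"az":0.0092} |19mm 1deg
{"dx":0.0194,"dy":-0.1108,"dz":-0.0007,"ax":-0.0018,"ay":-0.0019,"az":0.0092} |112mm 1deg
{"dx":-0.0426,"dy":-0.1114,"dz":-0.0008,"ax":-0.0018,"ay":-0.0019,"az":0.0092} |119mm 1deg
[-0.37977632  0.39839849  1.67845177  0.2345519   0.67533409  1.06383975]
```

View pics/s3c.png

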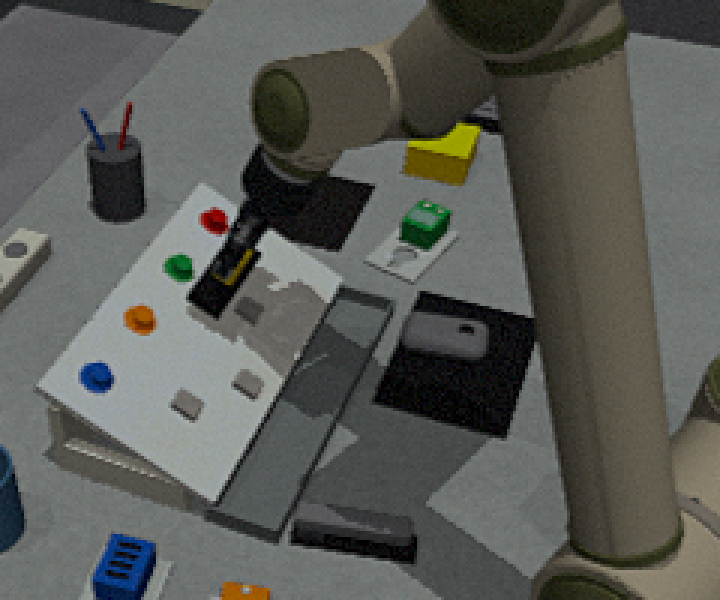

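The blade hangs just below the green stud and above the chip at (250,310) in the crop. I'll lower it and sweep.

```bash
python3 -m inch '[{"dx":0.01,"dy":0.003,"dz":-0.001,"ax":0,"ay":0,"az":0.009},{"dx":0.0185,"dy":0.003,"dz":-0.001,"ax":0,"ay":0,"az":0.009},{"dx":0.0185,"dy":0.003,"dz":-0.001,"ax":0,"ay":0,"az":0.009},{"dx":0.0185,"dy":-0.01,"dz":-0.001,"ax":0,"ay":0,"az":0.009},{"dx":0.0185,"dy":-0.025,"dz":-0.001,"ax":0,"ay":0,"az":0.009},{"dx":0.0185,"dy":-0.04,"dz":-0.001,"ax":0,"ay":0,"az":0.009},{"dx":0.019,"dy":-0.055,"dz":-0.001,"ax":0,"ay":0,"az":0.009},{"dx":0.019,"dy":-0.07,"dz":-0.001,"ax":0,"ay":0,"az":0.009},{"dx":0.019,"dy":-0.085,"dz":-0.001,"ax":0,"ay":0,"az":0.009},{"dx":0.019,"dy":-0.1,"dz":-0.001,"ax":0,"ay":0,"az":0.009},{"dx":0.019,"dy":-0.111,"dz":-0.001,"ax":0,"ay":0,"az":0.009},{"dx":0.019,"dy":-0.113,"dz":-0.001,"ax":0,"ay":0,"az":0.009}]' 1
python3 - <<'E'
from h import *
s=shot('side')
y=38;goto(onboard(-92,-56,100),onboard(22,y,100),onboard(22,y,38),onboard(-92,y,38.),onboard(-92,y,100))
cv2.imwrite('pics/s4c.png',cv2.resize(s['img'][60:260,180:420,::-1],None,fx=3,fy=3,interpolation=3))
E
```

```text
time_s: 8.78
tcp_pos: [483.3, -62.2, 79.2]
ee_rot: [[0.426, 0.904, -0.027], [-0.011, -0.025, -1.0], [-0.904, 0.427, -0.001]]
contact_force: [-0.3, 0.0, -1.1]
grip_width: 39.1
{"dx":-0.0594,"dy":0.0007,"dz":-0.0001,"ax":-0.0014,"ay":-0.0002,"az":-0.0046} |59mm 0deg
{"dx":-0.0589,"dy":0.1145,"dz":-0.0942,"ax":-0.0014,"ay":-0.0002,"az":-0.0046} |160mm 0deg
{"dx":0.0031,"dy":0.1143,"dz":-0.0942,"ax":-0.0014,"ay":-0.0002,"az":-0.0046} |148mm 0deg
{"dx":0.0026,"dy":0.0003,"dz":-0.0941,"ax":-0.0014,"ay":-0.0002,"az":-0.0046} |94mm 0deg
{"dx":-0.0594,"dy":0.0005,"dz":-0.0941,"ax":-0.0014,"ay":-0.0002,"az":-0.0046} |111mm 0deg
```

View pics/s4c.png

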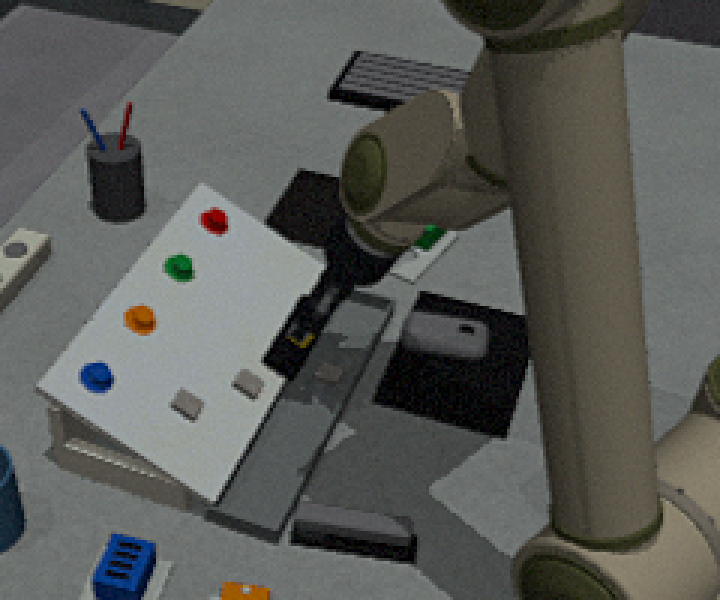

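The first chip is in the trough. The other two span 103 mm in y, so one stroke centred at y=77 should cover both.

```bash
python3 -m inch '[{"dx":-0.059,"dy":0.001,"dz":0,"ax":0,"ay":0,"az":-0.005},{"dx":-0.059,"dy":0.001,"dz":0,"ax":0,"ay":0,"az":-0.005},{"dx":-0.059,"dy":0.114,"dz":-0.132,"ax":0,"ay":0,"az":-0.005},{"dx":-0.059,"dy":0.114,"dz":-0.132,"ax":0,"ay":0,"az":-0.005},{"dx":-0.059,"dy":0.114,"dz":-0.132,"ax":0,"ay":0,"az":-0.005},{"dx":-0.059,"dy":0.114,"dz":-0.132,"ax":0,"ay":0,"az":-0.005}]' 1
python3 - <<'E'
from h import *
y=77;goto(onboard(22,y,60),onboard(22,y,38),onboard(-92,y,38.),onboard(-92,y,100))
s=shot('side')
for r in manip.outline_of('chip1_mid',s)[:4]:
    uv=np.argwhere(r['pixels']).mean(0)[::-1];R,o=boardpose(CON)
    c,d=ray(s,uv);n=R[:,2];q=c+d*((o+n*6-c)@n)/(d@n);print(round(r['confidence'],2),(R.T@(q-o)).round(1))
E
```

```text
time_s: 9.57
tcp_pos: [567.1, 70.3, 181.7]
ee_rot: [[0.425, 0.905, -0.023], [-0.009, -0.021, -1.0], [-0.905, 0.425, -0.001]]
contact_force: [-0.9, -0.6, -2.9]
grip_width: 39.2
{"dx":0.0396,"dy":-0.0016,"dz":0.0016,"ax":0.0024,"ay":-0.0024,"az":-0.0023} |40mm 0deg
{"dx":0.0616,"dy":-0.0016,"dz":0.0017,"ax":0.0024,"ay":-0.0024,"az":-0.0023} |62mm 0deg
{"dx":0.0613,"dy":-0.1156,"dz":0.0014,"ax":0.0024,"ay":-0.0024,"az":-0.0023} |131mm 0deg
{"dx":-0.0007,"dy":-0.1155,"dz":0.0013,"ax":0.0024,"ay":-0.0024,"az":-0.0023} |116mm 0deg
0.59 [ 21.3 497.3   6. ]
0.53 [-30.2 114.2   6. ]
0.34 [-77.3 357.4   6. ]
```

```bash
python3 -m inch '[{"dx":0.03,"dy":-0.001,"dz":0.0015,"ax":0.002,"ay":-0.002,"az":-0.002},{"dx":0.0615,"dy":-0.001,"dz":0.0015,"ax":0.002,"ay":-0.002,"az":-0.002},{"dx":0.0615,"dy":-0.001,"dz":0.0015,"ax":0.002,"ay":-0.002,"az":-0.002},{"dx":0.0615,"dy":-0.001,"dz":0.0015,"ax":0.002,"ay":-0.002,"az":-0.002},{"dx":0.0615,"dy":-0.015,"dz":0.0015,"ax":0.002,"ay":-0.002,"az":-0.002},{"dx":0.0615,"dy":-0.03,"dz":0.0015,"ax":0.002,"ay":-0.002,"az":-0.002},{"dx":0.0615,"dy":-0.045,"dz":0.0015,"ax":0.002,"ay":-0.002,"az":-0.002},{"dx":0.0615,"dy":-0.06,"dz":0.0015,"ax":0.002,"ay":-0.002,"az":-0.002},{"dx":0.0615,"dy":-0.075,"dz":0.0015,"ax":0.002,"ay":-0.002,"az":-0.002},{"dx":0.0615,"dy":-0.09,"dz":0.0015,"ax":0.002,"ay":-0.002,"az":-0.002},{"dx":0.0615,"dy":-0.105,"dz":0.0015,"ax":0.002,"ay":-0.002,"az":-0.002},{"dx":0.0615,"dy":-0.118,"dz":0.0015,"ax":0.002,"ay":-0.002,"az":-0.002},{"dx":0.0615,"dy":-0.118,"dz":0.0015,"ax":0.002,"ay":-0.002,"az":-0.002},{"dx":0.02,"dy":-0.118,"dz":0.0015,"ax":0.002,"ay":-0.002,"az":-0.002},{"dx":-0.03,"dy":-0.118,"dz":0.0015,"ax":0.002,"ay":-0.002,"az":-0.002},{"dx":-0.06,"dy":-0.118,"dz":0.0015,"ax":0.002,"ay":-0.002,"az":-0.002}]' 1
python3 - <<'E'
from h import *
s=shot('side')
goto(onboard(-60,77,130),([560,-240,200],G(-.1)),([572,-374,120],G(-.1)),([572,-374,40],G(-.1)))
cv2.imwrite('pics/s5c.png',cv2.resize(s['img'][60:260,180:420,::-1],None,fx=3,fy=3,interpolation=3))
E
```

```text
time_s: 11.68
tcp_pos: [432.6, 69.8, 187.5]
ee_rot: [[0.422, 0.906, -0.029], [-0.012, -0.026, -1.0], [-0.907, 0.422, 0.0]]
contact_force: [0.2, -0.1, -2.3]
grip_width: 39.1
{"dx":0.0341,"dy":0.0349,"dz":-0.0023,"ax":-0.0016,"ay":0.0015,"az":-0.0031} |49mm 0deg
{"dx":0.0490,"dy":0.1274,"dz":0.3063,"ax":0.0709,"ay":-0.0151,"az":-0.4392} |335mm 26deg
{"dx":0.1282,"dy":0.1075,"dz":0.4399,"ax":0.0709,"ay":-0.0151,"az":-0.4392} |471mm 26deg
{"dx":0.2006,"dy":0.0735,"dz":0.4398,"ax":0.0709,"ay":-0.0151,"az":-0.4392} |489mm 26deg
```

View pics/s5c.png

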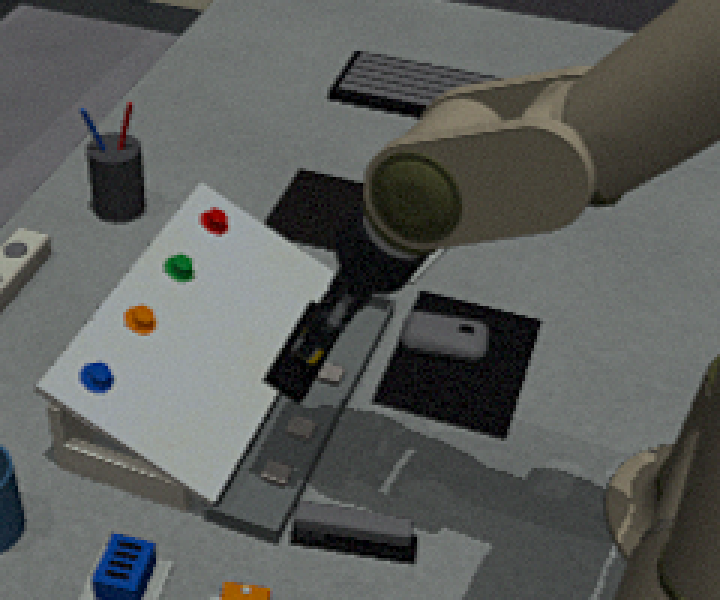

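All three chips lie in the trough and the board is clear. Next I'll take the scraper back to its pad.

```bash
python3 -m inch '[{"dx":0.03,"dy":0.08,"dz":0.1,"ax":0.07,"ay":-0.015,"az":-0.44},{"dx":0.03,"dy":0.08,"dz":0.1,"ax":0.07,"ay":-0.015,"az":-0.44},{"dx":0.04,"dy":0.127,"dz":0.25,"ax":0.07,"ay":-0.015,"az":-0.44},{"dx":0.04,"dy":0.127,"dz":0.306,"ax":0.07,"ay":-0.015,"az":-0.44},{"dx":0.04,"dy":0.127,"dz":0.306,"ax":0.07,"ay":-0.015,"az":-0.44},{"dx":0.04,"dy":0.127,"dz":0.306,"ax":0.07,"ay":-0.015,"az":-0.44},{"dx":0.09,"dy":0.12,"dz":0.44,"ax":0.07,"ay":-0.015,"az":-0.44},{"dx":0.09,"dy":0.12,"dz":0.44,"ax":0.07,"ay":-0.015,"az":-0.44},{"dx":0.09,"dy":0.12,"dz":0.44,"ax":0.07,"ay":-0.015,"az":-0.44},{"dx":0.128,"dy":0.107,"dz":0.44,"ax":0.07,"ay":-0.015,"az":-0.44},{"dx":0.128,"dy":0.107,"dz":0.44,"ax":0.07,"ay":-0.015,"az":-0.44}]' 1
python3 - <<'E'
from h import *
goto(([572,-376,60],G(-.1)),([572,-376,39],G(-.1)))
t=shot('top');print((t['img'][140:190:2,355:425:2].max(2)<40).astype(int).sum())
cv2.imwrite('pics/t5.png',cv2.resize(t['img'][120:240,340:440,::-1],None,fx=4,fy=4))
E
```

```text
time_s: 13.1
tcp_pos: [570.7, -372.9, 116.8]
ee_rot: [[-0.005, 0.995, -0.099], [0.004, -0.099, -0.995], [-1.0, -0.006, -0.004]]
contact_force: [0.2, 0.7, -2.3]
grip_width: 39.4
{"dx":0.0568,"dy":0.0019,"dz":0.0032,"ax":0.0013,"ay":-0.0038,"az":0.0057} |57mm 0deg
{"dx":0.0778,"dy":0.0020,"dz":0.0032,"ax":0.0013,"ay":-0.0038,"az":0.0057} |78mm 0deg
4
```

```bash
python3 -m inch '[{"dx":0.04,"dy":0.002,"dz":0.006,"ax":0,"ay":-0.004,"az":0.006},{"dx":0.06,"dy":0.002,"dz":0.006,"ax":0,"ay":-0.004,"az":0.006},{"dx":0.074,"dy":0.002,"dz":0.006,"ax":0,"ay":-0.004,"az":0.006},{"dx":0.078,"dy":0.002,"dz":0.006,"ax":0,"ay":-0.004,"az":0.006},{"dx":0.079,"dy":0.002,"dz":0.006,"ax":0,"ay":-0.004,"az":0.006},{"dx":0.079,"dy":0.002,"dz":0.006,"ax":0,"ay":-0.004,"az":0.006}]' 1
python3 -m inch '[{"dx":0,"dy":0,"dz":0,"ax":0,"ay":0,"az":0},{"dx":0,"dy":0,"dz":0,"ax":0,"ay":0,"az":0},{"dx":0,"dy":0,"dz":0,"ax":0,"ay":0,"az":0},{"dx":0,"dy":0,"dz":0,"ax":0,"ay":0,"az":0},{"dx":0,"dy":0,"dz":0,"ax":0,"ay":0,"az":0},{"dx":-0.04,"dy":0,"dz":0,"ax":0,"ay":0,"az":0},{"dx":-0.1,"dy":0,"dz":0,"ax":0,"ay":0,"az":0},{"dx":-0.14,"dy":0,"dz":0,"ax":0,"ay":0,"az":0},{"dx":-0.14,"dy":0,"dz":0,"ax":0,"ay":0,"az":0}]' 0
python3 - <<'E'
from h import *
t=shot('top');s=shot('side')
g=getdev('green',[t,s])
goto((([*g[:2],120]),G(g[2])),(([*g[:2],22]),G(g[2])))
cv2.imwrite('pics/s6c.png',np.hstack([cv2.resize(s['img'][60:210,220:420,::-1],None,fx=2,fy=2,interpolation=3),cv2.resize(t['img'][100:250,330:530,::-1],(364,300),interpolation=3)]))
E
```

```text
time_s: 13.9
tcp_pos: [573.0, -379.8, 41.3]
ee_rot: [[0.004, 0.995, -0.098], [-0.004, -0.098, -0.995], [-1.0, 0.005, 0.004]]
contact_force: [-0.0, -0.8, -1.0]
grip_width: 39.2
time_s: 15.02
tcp_pos: [573.3, -379.9, 185.3]
ee_rot: [[0.01, 0.995, -0.098], [-0.009, -0.098, -0.995], [-1.0, 0.011, 0.008]]
contact_force: [0.4, 1.3, -0.4]
grip_width: 85.5
green [ 4.15954e+02 -3.36130e+02  3.56000e-01] 0.805
green [ 4.15954e+02 -3.36130e+02  3.56000e-01] 0.805
{"dx":0.0592,"dy":-0.1596,"dz":-0.0273,"ax":-0.4543,"ay":0.0025,"az":-0.0020} |172mm 26deg
{"dx":0.1572,"dy":-0.1598,"dz":-0.0274,"ax":-0.4543,"ay":0.0025,"az":-0.0020} |226mm 26deg
```

View pics/s6c.png

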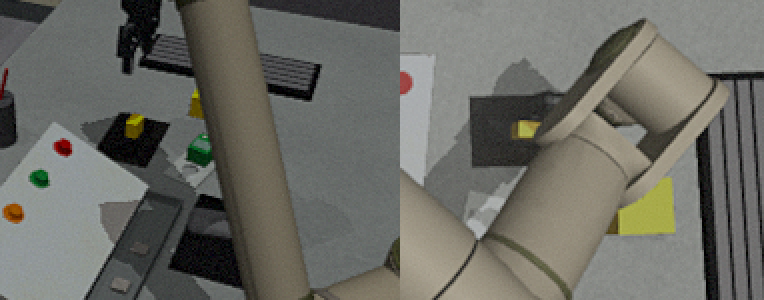

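The scraper stands upright on its pad (blob at (135,125) in the crop), but the arm hides the green device. I'll move the arm to the middle and look again.

```bash
python3 -c "
from h import *
goto(([400,-330,330],G(.9)),([330,0,350],G(1.4)))"
```

```text
{"dx":-0.1509,"dy":-0.1756,"dz":-0.0314,"ax":-0.9984,"ay":0.0030,"az":-0.0013} |234mm 57deg
{"dx":-0.1718,"dy":-0.2776,"dz":-0.3529,"ax":-1.4984,"ay":0.0034,"az":-0.0005} |481mm 86deg
```

```bash
python3 -m inch '[{"dx":-0.15,"dy":-0.175,"dz":-0.03,"ax":-1.5,"ay":0,"az":0},{"dx":-0.15,"dy":-0.175,"dz":-0.03,"ax":-1.5,"ay":0,"az":0},{"dx":-0.15,"dy":-0.175,"dz":-0.03,"ax":-1.5,"ay":0,"az":0},{"dx":-0.17,"dy":-0.278,"dz":-0.353,"ax":-1.5,"ay":0,"az":0},{"dx":-0.17,"dy":-0.278,"dz":-0.353,"ax":-1.5,"ay":0,"az":0},{"dx":-0.17,"dy":-0.278,"dz":-0.353,"ax":-1.5,"ay":0,"az":0},{"dx":-0.17,"dy":-0.278,"dz":-0.353,"ax":-1.5,"ay":0,"az":0},{"dx":-0.17,"dy":-0.278,"dz":-0.353,"ax":-1.5,"ay":0,"az":0},{"dx":-0.17,"dy":-0.278,"dz":-0.353,"ax":-1.5,"ay":0,"az":0},{"dx":-0.17,"dy":-0.278,"dz":-0.353,"ax":-1.5,"ay":0,"az":0}]' 0
python3 - <<'E'
from h import *
t=shot('top','t7.png');s=shot('side','s7.png')
for c in('green','blue','orange','red'):
    try: getdev(c,[t,s])
    except Exception as e: print(c,e)
g=[417,-372.7,1.322]
goto((([*g[:2],140]),G(g[2])),(([*g[:2],22]),G(g[2])))
E
```

```text
time_s: 16.48
tcp_pos: [328.6, 2.2, 348.2]
ee_rot: [[0.002, 0.164, 0.986], [-0.002, 0.986, -0.164], [-1.0, -0.002, 0.003]]
contact_force: [-0.4, -0.5, -0.5]
grip_width: 85.4
green [ 416.812 -374.438    1.338] 0.162
green [ 416.649 -374.863    1.348] 0.171
green [ 418.051 -375.939    1.368] 0.149
blue [544.831 295.286   1.668] 0.154
blue [545.712 294.061   1.666] 0.172
blue [544.096 296.609   1.671] 0.119
orange [416.292 303.706   1.779] 1.248
orange [416.257 304.381   1.785] 0.167
orange [ 1758.697 -2160.743     8.348] 1.0
red [510.432 471.89    1.599] 0.179
red [511.481 471.874   1.599] 0.204
red [510.149 471.957   1.597] 0.148
{"dx":0.2090,"dy":-0.3519,"dz":0.1486,"ax":0.0786,"ay":0.0021,"az":0.0016} |435mm 5deg
{"dx":0.3270,"dy":-0.3517,"dz":0.1484,"ax":0.0786,"ay":0.0021,"az":0.0016} |503mm 5deg
```

```bash
python3 -m inch '[{"dx":0.1,"dy":-0.3519,"dz":0.1486,"ax":0.07,"ay":0,"az":0},{"dx":0.1,"dy":-0.3519,"dz":0.1486,"ax":0.07,"ay":0,"az":0},{"dx":0.1,"dy":-0.3519,"dz":0.1486,"ax":0.07,"ay":0,"az":0},{"dx":0.1,"dy":-0.3519,"dz":0.1486,"ax":0.07,"ay":0,"az":0},{"dx":0.1,"dy":-0.3519,"dz":0.1486,"ax":0.07,"ay":0,"az":0},{"dx":0.1,"dy":-0.3519,"dz":0.1486,"ax":0.07,"ay":0,"az":0},{"dx":0.2,"dy":-0.3519,"dz":0.1486,"ax":0.07,"ay":0,"az":0},{"dx":0.225,"dy":-0.3519,"dz":0.1486,"ax":0.07,"ay":0,"az":0},{"dx":0.225,"dy":-0.3519,"dz":0.1486,"ax":0.07,"ay":0,"az":0},{"dx":0.225,"dy":-0.3519,"dz":0.1486,"ax":0.07,"ay":0,"az":0}]' 0
python3 - <<'E'
from h import *
s=shot('side')
g=[417,-373,1.335]
goto((([*g[:2],22]),G(g[2])))
cv2.imwrite('pics/s8c.png',cv2.resize(s['img'][60:210,220:420,::-1],None,fx=3,fy=3,interpolation=3))
E
```

```text
time_s: 18.23
tcp_pos: [417.5, -373.3, 125.6]
ee_rot: [[0.003, 0.238, 0.971], [-0.003, 0.971, -0.238], [-1.0, -0.003, 0.004]]
contact_force: [-0.0, -0.6, 0.3]
grip_width: 85.6
{"dx":0.1044,"dy":0.0006,"dz":-0.0014,"ax":-0.0042,"ay":0.0051,"az":0.0040} |104mm 0deg
```

View pics/s8c.png

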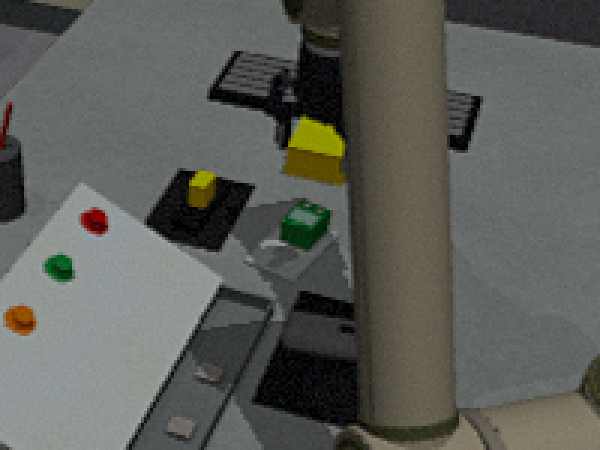

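The gripper is above the green block. I'll go down, grip and lift.

```bash
python3 -m inch '[{"dx":0.06,"dy":0.0006,"dz":-0.0014,"ax":0,"ay":0.005,"az":0.004},{"dx":0.1,"dy":0.0006,"dz":-0.0014,"ax":0,"ay":0.005,"az":0.004},{"dx":0.1044,"dy":0.0006,"dz":-0.0014,"ax":0,"ay":0.005,"az":0.004},{"dx":0.1044,"dy":0.0006,"dz":-0.0014,"ax":0,"ay":0.005,"az":0.004},{"dx":0.1044,"dy":0.0006,"dz":-0.0014,"ax":0,"ay":0.005,"az":0.004}]' 0
python3 -m inch '[{"dx":0,"dy":0,"dz":0,"ax":0,"ay":0,"az":0},{"dx":0,"dy":0,"dz":0,"ax":0,"ay":0,"az":0},{"dx":0,"dy":0,"dz":0,"ax":0,"ay":0,"az":0},{"dx":0,"dy":0,"dz":0,"ax":0,"ay":0,"az":0},{"dx":0,"dy":0,"dz":0,"ax":0,"ay":0,"az":0},{"dx":0,"dy":0,"dz":0,"ax":0,"ay":0,"az":0},{"dx":0,"dy":0,"dz":0,"ax":0,"ay":0,"az":0},{"dx":0,"dy":0,"dz":0,"ax":0,"ay":0,"az":0}]' 1
python3 -m inch '[{"dx":-0.05,"dy":0,"dz":0,"ax":0,"ay":0,"az":0},{"dx":-0.1,"dy":0,"dz":0,"ax":0,"ay":0,"az":0},{"dx":-0.15,"dy":0,"dz":0,"ax":0,"ay":0,"az":0},{"dx":-0.2,"dy":0,"dz":0,"ax":0,"ay":0,"az":0},{"dx":-0.2,"dy":0,"dz":0,"ax":0,"ay":0,"az":0}]' 1
cat >> h.py <<'E'
def devtcp(c,sx,sz,off=0.,zz=23.,dy=0.):
    """tcp so that seat is at (sx along slope from stud, sz above face). off: mid.x minus tcp in device x; zz: tcp height over plate underside"""
    return onboard(65+sx-82.5-off,SY[c]+dy,sz+zz)
E
python3 - <<'E'
from h import *
# opening over stud: seat is 31.5 above stud
goto(onboard(-60,-90,150),devtcp('green',31.5,60),devtcp('green',31.5,22))
print(manip.sense()['joint_positions'].round(2))
E
```

```text
time_s: 18.9
tcp_pos: [417.7, -373.9, 24.3]
ee_rot: [[0.003, 0.238, 0.971], [-0.003, 0.971, -0.237], [-1.0, -0.003, 0.003]]
contact_force: [0.2, 0.1, 0.5]
grip_width: 85.3
time_s: 19.9
tcp_pos: [417.8, -374.2, 25.1]
ee_rot: [[0.003, 0.237, 0.971], [-0.004, 0.971, -0.237], [-1.0, -0.003, 0.004]]
contact_force: [-0.5, 0.8, 7.5]
grip_width: 44.9
time_s: 20.52
tcp_pos: [417.9, -374.1, 228.7]
ee_rot: [[0.007, 0.237, 0.971], [-0.01, 0.971, -0.237], [-1.0, -0.008, 0.009]]
contact_force: [0.1, -0.1, -1.7]
grip_width: 45.1
{"dx":0.0342,"dy":0.2821,"dz":-0.0198,"ax":1.3373,"ay":-0.2825,"az":0.3672} |285mm 81deg
{"dx":0.0639,"dy":0.3417,"dz":0.0646,"ax":1.3373,"ay":-0.2825,"az":0.3672} |354mm 81deg
{"dx":0.0985,"dy":0.3454,"dz":0.0800,"ax":1.3373,"ay":-0.2825,"az":0.3672} |368mm 81deg
[-0.94  0.4   1.3  -0.    1.43 -0.7 ]
```

```bash
python3 -m inch '[{"dx":0.0,"dy":0.15,"dz":-0.02,"ax":1.337,"ay":-0.2825,"az":0.367},{"dx":0.0,"dy":0.15,"dz":-0.02,"ax":1.337,"ay":-0.2825,"az":0.367},{"dx":0.0,"dy":0.15,"dz":-0.02,"ax":1.337,"ay":-0.2825,"az":0.367},{"dx":0.0,"dy":0.2,"dz":-0.02,"ax":1.337,"ay":-0.2825,"az":0.367},{"dx":0.0,"dy":0.25,"dz":-0.02,"ax":1.337,"ay":-0.2825,"az":0.367},{"dx":0.034,"dy":0.282,"dz":-0.02,"ax":1.337,"ay":-0.2825,"az":0.367},{"dx":0.034,"dy":0.282,"dz":-0.02,"ax":1.337,"ay":-0.2825,"az":0.367},{"dx":0.034,"dy":0.282,"dz":-0.02,"ax":1.337,"ay":-0.2825,"az":0.367},{"dx":0.034,"dy":0.282,"dz":-0.02,"ax":1.337,"ay":-0.2825,"az":0.367},{"dx":0.06,"dy":0.341,"dz":0.064,"ax":1.337,"ay":-0.2825,"az":0.367},{"dx":0.064,"dy":0.3417,"dz":0.0646,"ax":1.337,"ay":-0.2825,"az":0.367},{"dx":0.064,"dy":0.3417,"dz":0.0646,"ax":1.337,"ay":-0.2825,"az":0.367}]' 1
python3 - <<'E'
from h import *
k=dict(off=.5,zz=25.1)
goto(devtcp('green',31.5,30,**k),devtcp('green',31.5,18,**k),devtcp('green',31.5,2,**k),devtcp('green',1,2,**k))
t=shot('top');s=shot('side')
cv2.imwrite('pics/s9c.png',np.hstack([cv2.resize(s['img'][80:230,170:320,::-1],(396,396),interpolation=3),cv2.resize(t['img'][110:210,230:330,::-1],(396,396),interpolation=3)]))
E
```

```text
time_s: 22.02
tcp_pos: [563.3, -57.1, 160.4]
ee_rot: [[0.419, 0.908, -0.022], [-0.009, -0.02, -1.0], [-0.908, 0.419, -0.0]]
contact_force: [-0.1, -1.1, -1.8]
grip_width: 45.3
{"dx":0.0254,"dy":-0.0004,"dz":0.0011,"ax":0.0040,"ay":-0.0021,"az":0.0037} |25mm 0deg
{"dx":0.0374,"dy":-0.0004,"dz":0.0012,"ax":0.0040,"ay":-0.0021,"az":0.0037} |37mm 0deg
{"dx":0.0534,"dy":-0.0003,"dz":0.0012,"ax":0.0040,"ay":-0.0021,"az":0.0037} |53mm 0deg
{"dx":0.0535,"dy":-0.0308,"dz":0.0011,"ax":0.0040,"ay":-0.0021,"az":0.0037} |62mm 0deg
```

View pics/s9c.png

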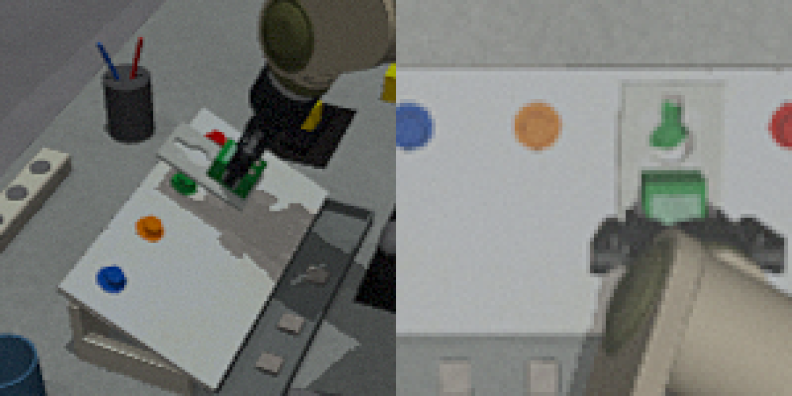

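The keyhole in the top view lies over the green stud at (670,130). I'll drop to just above the head and check once more.

```bash
python3 -m inch '[{"dx":0.02,"dy":0,"dz":0.001,"ax":0.004,"ay":-0.002,"az":0.003},{"dx":0.037,"dy":0,"dz":0.001,"ax":0.004,"ay":-0.002,"az":0.003},{"dx":0.037,"dy":0,"dz":0.001,"ax":0.004,"ay":-0.002,"az":0.003},{"dx":0.037,"dy":0,"dz":0.001,"ax":0.004,"ay":-0.002,"az":0.003}]' 1
cat >> h.py <<'E'
def keycheck(c,t,name=None,off=0.5,zz=25.1):
    """overlay: predicted keyhole opening (from tcp) and stud head circle on the top picture"""
    st=manip.sense();P=np.array(st['tcp_pos']);R=np.array(st['ee_rot'])
    Rd=np.c_[R[:,1],-R[:,2],-R[:,0]]   # device axes
    a=np.linspace(0,2*np.pi,40);im=cv2.resize(t['img'][:,:,::-1],None,fx=8,fy=8,interpolation=3)
    op=P+(np.c_[51+off+16*np.cos(a),16*np.sin(a),0*a-zz+5])@Rd.T
    Rb,o=boardpose(CON);hd=np.c_[65+12*np.cos(a),SY[c]+12*np.sin(a),0*a+14]@Rb.T+o
    for q,col in((op,(0,0,255)),(hd,(255,0,255))): cv2.polylines(im,[((proj(t,q)+.5)*8).round().astype(np.int32)],True,col,1)
    u=proj(t,hd.mean(0))[0]*8;x,y=u.astype(int);im=im[max(y-200,0):y+200,max(x-200,0):x+200]
    if name: cv2.imwrite('pics/'+name,im)
    return im
E
python3 - <<'E'
from h import *
k=dict(off=.5,zz=25.1)
goto(devtcp('green',31.5,18,**k),devtcp('green',31.5,2,**k),devtcp('green',0,2,**k))
t=shot('top');keycheck('green',t,'k1.png')
E
```

```text
time_s: 22.62
tcp_pos: [577.1, -59.6, 128.5]
ee_rot: [[0.423, 0.906, -0.028], [-0.012, -0.026, -1.0], [-0.906, 0.423, 0.0]]
contact_force: [-0.3, -0.1, -1.3]
grip_width: 44.9
{"dx":0.0027,"dy":0.0004,"dz":-0.0010,"ax":-0.0020,"ay":0.0014,"az":-0.0007} |3mm 0deg
{"dx":0.0187,"dy":0.0004,"dz":-0.0011,"ax":-0.0020,"ay":0.0014,"az":-0.0007} |19mm 0deg
{"dx":0.0186,"dy":-0.0311,"dz":-0.0010,"ax":-0.0020,"ay":0.0014,"az":-0.0007} |36mm 0deg
```

View pics/k1.png

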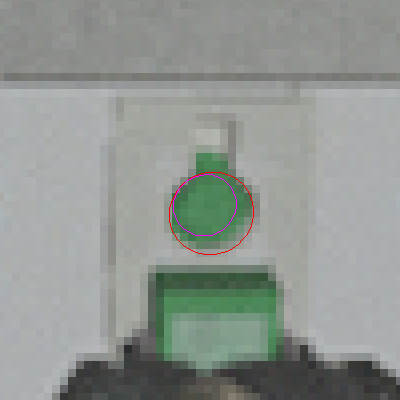

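The overlay agrees with the picture: the red circle sits on the opening and the stud head is inside it. I'll lower, check, then slide down.

```bash
python3 -m inch '[{"dx":0.008,"dy":0,"dz":-0.001,"ax":-0.002,"ay":0.001,"az":-0.001},{"dx":0.014,"dy":0,"dz":-0.001,"ax":-0.002,"ay":0.001,"az":-0.001},{"dx":0.019,"dy":0,"dz":-0.001,"ax":-0.002,"ay":0.001,"az":-0.001},{"dx":0.019,"dy":0,"dz":-0.001,"ax":-0.002,"ay":0.001,"az":-0.001},{"dx":0.019,"dy":0,"dz":-0.001,"ax":-0.002,"ay":0.001,"az":-0.001}]' 1
python3 -c "
from h import *
k=dict(off=.5,zz=25.1)
goto(devtcp('green',31.5,1.5,**k),devtcp('green',0,1,**k),devtcp('green',-3,1,**k))"
```

```text
time_s: 23.3
tcp_pos: [585.3, -58.8, 111.6]
ee_rot: [[0.423, 0.906, -0.026], [-0.011, -0.023, -1.0], [-0.906, 0.423, 0.001]]
contact_force: [0.8, 0.7, -2.2]
grip_width: 44.7
{"dx":0.0004,"dy":0.0002,"dz":-0.0000,"ax":0.0002,"ay":0.0005,"az":-0.0002} |0mm 0deg
{"dx":0.0008,"dy":-0.0314,"dz":-0.0000,"ax":0.0002,"ay":0.0005,"az":-0.0002} |31mm 0deg
{"dx":0.0008,"dy":-0.0344,"dz":-0.0000,"ax":0.0002,"ay":0.0005,"az":-0.0002} |34mm 0deg
```

```bash
python3 -m inch '[{"dx":0.001,"dy":-0.008,"dz":0,"ax":0,"ay":0,"az":0},{"dx":0.001,"dy":-0.016,"dz":0,"ax":0,"ay":0,"az":0},{"dx":0.001,"dy":-0.024,"dz":0,"ax":0,"ay":0,"az":0},{"dx":0.001,"dy":-0.030,"dz":0,"ax":0,"ay":0,"az":0},{"dx":0.001,"dy":-0.033,"dz":0,"ax":0,"ay":0,"az":0},{"dx":0.001,"dy":-0.033,"dz":0,"ax":0,"ay":0,"az":0},{"dx":0.001,"dy":-0.033,"dz":0,"ax":0,"ay":0,"az":0}]' 1
python3 -c "
from h import *
k=dict(off=.5,zz=25.1)
goto(devtcp('green',0,0,**k));print(boardpose(CON)[0].T@manip.sense()['contact_force'])"
```

```text
time_s: 24.18
tcp_pos: [556.1, -58.1, 96.8]
ee_rot: [[0.423, 0.906, -0.026], [-0.012, -0.023, -1.0], [-0.906, 0.423, 0.001]]
contact_force: [0.1, 0.3, -2.4]
grip_width: 45.3
{"dx":0.0008,"dy":0.0014,"dz":-0.0000,"ax":0.0003,"ay":0.0006,"az":-0.0006} |2mm 0deg
[-0.93722023  0.27562    -2.23585663]
```

```bash
python3 -m inch '[{"dx":0.002,"dy":-0.002,"dz":0,"ax":0,"ay":0,"az":0},{"dx":0.002,"dy":-0.004,"dz":0,"ax":0,"ay":0,"az":0},{"dx":0.002,"dy":-0.006,"dz":0,"ax":0,"ay":0,"az":0},{"dx":0.002,"dy":-0.006,"dz":0,"ax":0,"ay":0,"az":0}]' 1
python3 -c "
from h import *
k=dict(off=.5,zz=25.1)
goto(devtcp('green',0,0,**k));print(boardpose(CON)[0].T@manip.sense()['contact_force'])"
```

```text
time_s: 24.68
tcp_pos: [555.0, -58.7, 96.2]
ee_rot: [[0.433, 0.901, -0.027], [-0.015, -0.022, -1.0], [-0.901, 0.433, 0.004]]
contact_force: [5.1, 5.0, 16.5]
grip_width: 45.1
{"dx":0.0007,"dy":0.0026,"dz":-0.0007,"ax":0.0011,"ay":0.0036,"az":-0.0116} |3mm 1deg
[11.45001926  5.1238699  12.89046439]
```

It is firmly home: 11 N up the slope and 13 N on the face. I'll release, back off along the normal and check.

```bash
python3 -m inch '[{"dx":0,"dy":0,"dz":0,"ax":0,"ay":0,"az":0},{"dx":0,"dy":0,"dz":0,"ax":0,"ay":0,"az":0},{"dx":0,"dy":0,"dz":0,"ax":0,"ay":0,"az":0},{"dx":0,"dy":0,"dz":0,"ax":0,"ay":0,"az":0},{"dx":0,"dy":0,"dz":0,"ax":0,"ay":0,"az":0},{"dx":-0.02,"dy":0,"dz":0,"ax":0,"ay":0,"az":0},{"dx":-0.06,"dy":0,"dz":0,"ax":0,"ay":0,"az":0},{"dx":-0.12,"dy":0,"dz":0,"ax":0,"ay":0,"az":0},{"dx":-0.18,"dy":0,"dz":0,"ax":0,"ay":0,"az":0},{"dx":-0.18,"dy":0,"dz":0,"ax":0,"ay":0,"az":0}]' 0
cat >> h.py <<'E'
def fitboard(c,views):
    """hung device: fit seat offset (x,y,yaw) in the board plane"""
    vs=[]
    for p in views:
        Rb,o=boardpose(CON);u=proj(p,Rb@[65-82.5,SY[c],23]+o)[0]
        b=[r['pixels'] for r in manip.outline_of(c+'_mid',p) if np.hypot(*(np.argwhere(r['pixels']).mean(0)[::-1]-u))<25 and r['pixels'].sum()<2500]
        if b: vs.append((p,b[0].astype(float)))
    def cost(v,vs):
        Rb,o=boardpose(CON);Rz=Ro.from_euler('z',v[2]).as_matrix()
        return sum(np.abs(rend(p,DEV,Rb@Rz,Rb@(np.array([65+v[0],SY[c]+v[1],0])+Rz@[-82.5,0,23])+o)-m).sum()/m.sum() for p,m in vs)/len(vs)
    sx=np.array([[0,0,0],[6,0,0],[0,6,0],[0,0,.1]])
    for w in [[v] for v in vs]+[vs]:
        r=minimize(cost,sx[0],args=(w,),method='Nelder-Mead',options=dict(initial_simplex=sx,xatol=.05,fatol=1e-4));print(c,'seat off',r.x.round(2),round(r.fun,3))
E
python3 - <<'E'
from h import *
b=[544.9,295.3,1.668]
goto(([450,100,330],G(1.67)),([*b[:2],140],G(b[2])))
t=shot('top');s=shot('side')
fitboard('green',[t,s])
cv2.imwrite('pics/s10c.png',np.hstack([cv2.resize(s['img'][80:230,170:320,::-1],(396,396),interpolation=3),cv2.resize(t['img'][110:210,230:330,::-1],(396,396),interpolation=3)]))
E
```

```text
time_s: 25.92
tcp_pos: [477.1, -56.3, 262.4]
ee_rot: [[0.439, 0.898, -0.027], [-0.018, -0.021, -1.0], [-0.898, 0.44, 0.007]]
contact_force: [0.7, -0.2, -0.9]
grip_width: 85.2
{"dx":-0.0755,"dy":0.0021,"dz":-0.1550,"ax":-1.6629,"ay":0.3908,"az":-0.3338} |172mm 100deg
{"dx":0.1333,"dy":-0.0004,"dz":-0.3542,"ax":-1.6609,"ay":0.3904,"az":-0.3341} |378mm 100deg
green seat off [ 0.69 -0.93  0.01] 0.193
green seat off [-0.35  0.01  0.  ] 0.194
green seat off [ 0.44 -0.06  0.02] 0.198
```

View pics/s10c.png

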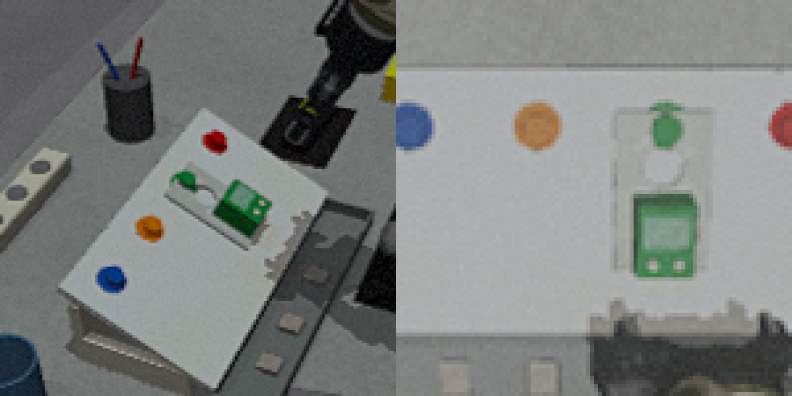

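The green device hangs home: the head sits in the slot end and the fit gives a seat offset under 1 mm. Next is blue.

```bash
python3 -m inch '[{"dx":-0.0755,"dy":0.002,"dz":-0.1,"ax":-1.661,"ay":0.39,"az":-0.334},{"dx":-0.0755,"dy":0.002,"dz":-0.1,"ax":-1.661,"ay":0.39,"az":-0.334},{"dx":-0.0755,"dy":0.002,"dz":-0.155,"ax":-1.661,"ay":0.39,"az":-0.334},{"dx":-0.0755,"dy":0.002,"dz":-0.155,"ax":-1.661,"ay":0.39,"az":-0.334},{"dx":-0.0755,"dy":0.002,"dz":-0.2,"ax":-1.661,"ay":0.39,"az":-0.334},{"dx":-0.02,"dy":0.002,"dz":-0.25,"ax":-1.661,"ay":0.39,"az":-0.334},{"dx":0.05,"dy":0,"dz":-0.354,"ax":-1.661,"ay":0.39,"az":-0.334},{"dx":0.05,"dy":0,"dz":-0.354,"ax":-1.661,"ay":0.39,"az":-0.334},{"dx":0.133,"dy":0,"dz":-0.354,"ax":-1.661,"ay":0.39,"az":-0.334},{"dx":0.133,"dy":0,"dz":-0.354,"ax":-1.661,"ay":0.39,"az":-0.334},{"dx":0.133,"dy":0,"dz":-0.354,"ax":-1.661,"ay":0.39,"az":-0.334},{"dx":0.133,"dy":0,"dz":-0.354,"ax":-1.661,"ay":0.39,"az":-0.334}]' 0
python3 - <<'E'
from h import *
b=[544.9,295.3,1.668]
goto(([*b[:2],22],G(b[2])))
t=shot('top');s=shot('side')
for p in(t,s): print([(x[0].round(1).tolist(),int(x[1])) for x in blobs(p,'blue',60)])
E
```

```text
time_s: 27.62
tcp_pos: [543.5, 296.2, 136.4]
ee_rot: [[-0.009, -0.097, 0.995], [0.005, 0.995, 0.097], [-1.0, 0.006, -0.009]]
contact_force: [-0.3, -0.3, 0.3]
grip_width: 85.0
{"dx":0.1144,"dy":-0.0017,"dz":0.0023,"ax":-0.0005,"ay":-0.0088,"az":-0.0060} |114mm 1deg
[([232.9, 141.5], 95)]
[([486.7, 26.1], 252), ([483.8, 44.7], 404), ([171.1, 226.2], 826), ([220.4, 250.1], 291)]
```

Blue hasn't moved (side blob at 220.4, 250.1 as before), so I'll go down and grip it.

```bash
python3 -m inch '[{"dx":0.05,"dy":-0.0017,"dz":0.0023,"ax":0,"ay":-0.009,"az":-0.006},{"dx":0.1,"dy":-0.0017,"dz":0.0023,"ax":0,"ay":-0.009,"az":-0.006},{"dx":0.1145,"dy":-0.0017,"dz":0.0023,"ax":0,"ay":-0.009,"az":-0.006},{"dx":0.1145,"dy":-0.0017,"dz":0.0023,"ax":0,"ay":-0.009,"az":-0.006},{"dx":0.1145,"dy":-0.0017,"dz":0.0023,"ax":0,"ay":-0.009,"az":-0.006}]' 0
python3 -m inch '[{"dx":0,"dy":0,"dz":0,"ax":0,"ay":0,"az":0},{"dx":0,"dy":0,"dz":0,"ax":0,"ay":0,"az":0},{"dx":0,"dy":0,"dz":0,"ax":0,"ay":0,"az":0},{"dx":0,"dy":0,"dz":0,"ax":0,"ay":0,"az":0},{"dx":0,"dy":0,"dz":0,"ax":0,"ay":0,"az":0},{"dx":0,"dy":0,"dz":0,"ax":0,"ay":0,"az":0},{"dx":0,"dy":0,"dz":0,"ax":0,"ay":0,"az":0},{"dx":0,"dy":0,"dz":0,"ax":0,"ay":0,"az":0}]' 1
python3 -m inch '[{"dx":-0.05,"dy":0,"dz":0,"ax":0,"ay":0,"az":0},{"dx":-0.1,"dy":0,"dz":0,"ax":0,"ay":0,"az":0},{"dx":-0.15,"dy":0,"dz":0,"ax":0,"ay":0,"az":0},{"dx":-0.2,"dy":0,"dz":0,"ax":0,"ay":0,"az":0},{"dx":-0.2,"dy":0,"dz":0,"ax":0,"ay":0,"az":0}]' 1
python3 - <<'E'
from h import *
k=dict(off=0,zz=25)
goto(devtcp('blue',29,100,**k),devtcp('blue',29,50,**k))
print(manip.sense()['joint_positions'].round(2))
E
```

```text
time_s: 28.35
tcp_pos: [546.3, 295.7, 25.2]
ee_rot: [[0.006, -0.097, 0.995], [0.002, 0.995, 0.097], [-1.0, 0.001, 0.006]]
contact_force: [0.1, -0.1, 0.9]
grip_width: 85.4
time_s: 29.35
tcp_pos: [546.6, 295.9, 26.4]
ee_rot: [[0.007, -0.097, 0.995], [0.002, 0.995, 0.097], [-1.0, 0.001, 0.007]]
contact_force: [-2.0, -0.3, 7.8]
grip_width: 45.1
time_s: 29.98
tcp_pos: [546.2, 295.8, 230.5]
ee_rot: [[0.015, -0.097, 0.995], [0.004, 0.995, 0.097], [-1.0, 0.003, 0.015]]
contact_force: [0.2, 0.5, -3.3]
grip_width: 44.9
{"dx":0.0302,"dy":-0.1531,"dz":-0.0142,"ax":1.6651,"ay":-0.3602,"az":0.3113} |157mm 99deg
{"dx":0.0758,"dy":-0.1558,"dz":0.0061,"ax":1.6651,"ay":-0.3602,"az":0.3113} |173mm 99deg
[ 0.31  0.51  1.12 -0.    1.5   0.21]
```

```bash
python3 -m inch '[{"dx":0,"dy":-0.08,"dz":-0.08,"ax":1.665,"ay":-0.36,"az":0.311},{"dx":0,"dy":-0.08,"dz":-0.08,"ax":1.665,"ay":-0.36,"az":0.311},{"dx":0,"dy":-0.08,"dz":-0.08,"ax":1.665,"ay":-0.36,"az":0.311},{"dx":0,"dy":-0.08,"dz":-0.08,"ax":1.665,"ay":-0.36,"az":0.311},{"dx":0,"dy":-0.1,"dz":-0.08,"ax":1.665,"ay":-0.36,"az":0.311},{"dx":0,"dy":-0.1,"dz":-0.05,"ax":1.665,"ay":-0.36,"az":0.311},{"dx":0,"dy":-0.12,"dz":-0.03,"ax":1.665,"ay":-0.36,"az":0.311},{"dx":0.01,"dy":-0.14,"dz":-0.014,"ax":1.665,"ay":-0.36,"az":0.311},{"dx":0.03,"dy":-0.153,"dz":-0.014,"ax":1.665,"ay":-0.36,"az":0.311},{"dx":0.03,"dy":-0.153,"dz":-0.014,"ax":1.665,"ay":-0.36,"az":0.311},{"dx":0.06,"dy":-0.155,"dz":0,"ax":1.665,"ay":-0.36,"az":0.311},{"dx":0.0758,"dy":-0.156,"dz":0.006,"ax":1.665,"ay":-0.36,"az":0.311},{"dx":0.0758,"dy":-0.156,"dz":0.006,"ax":1.665,"ay":-0.36,"az":0.311}]' 1
python3 - <<'E'
from h import *
k=dict(off=1,zz=26.4)
goto(devtcp('blue',31.5,18,**k))
E
```

```text
time_s: 31.6
tcp_pos: [567.7, 141.4, 152.5]
ee_rot: [[0.419, 0.908, -0.026], [-0.011, -0.024, -1.0], [-0.908, 0.419, 0.0]]
contact_force: [-0.6, 0.0, -1.2]
grip_width: 45.2
{"dx":0.0293,"dy":0.0031,"dz":-0.0004,"ax":0.0001,"ay":0.0003,"az":0.0043} |29mm 0deg
```

```bash
python3 -m inch '[{"dx":0.015,"dy":0.003,"dz":0,"ax":0,"ay":0,"az":0.004},{"dx":0.0293,"dy":0.003,"dz":0,"ax":0,"ay":0,"az":0.004},{"dx":0.0293,"dy":0.003,"dz":0,"ax":0,"ay":0,"az":0.004},{"dx":0.0293,"dy":0.003,"dz":0,"ax":0,"ay":0,"az":0.004}]' 1
python3 - <<'E'
from h import *
k=dict(off=1,zz=26.4)
goto(devtcp('blue',31.5,18,**k),devtcp('blue',31.5,2,**k))
t=shot('top');keycheck('blue',t,'k2.png',**k)
E
```

```text
time_s: 32.1
tcp_pos: [582.8, 141.0, 127.3]
ee_rot: [[0.422, 0.906, -0.026], [-0.011, -0.023, -1.0], [-0.906, 0.423, 0.0]]
contact_force: [0.4, 0.3, -2.4]
grip_width: 44.9
{"dx":0.0001,"dy":-0.0000,"dz":-0.0003,"ax":0.0001,"ay":0.0003,"az":0.0001} |0mm 0deg
{"dx":0.0161,"dy":-0.0000,"dz":-0.0003,"ax":0.0001,"ay":0.0003,"az":0.0001} |16mm 0deg
```

View pics/k2.png

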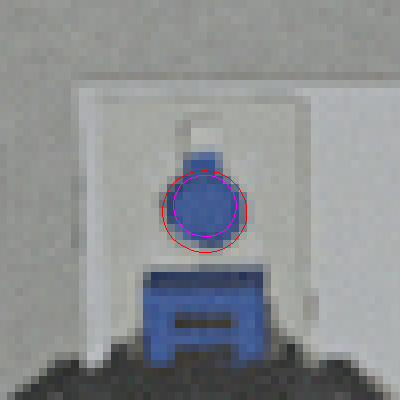

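The opening shows only blue and the predicted head lies inside it. I'll lower it.

```bash
python3 -m inch '[{"dx":0.006,"dy":0,"dz":0,"ax":0,"ay":0,"az":0},{"dx":0.012,"dy":0,"dz":0,"ax":0,"ay":0,"az":0},{"dx":0.016,"dy":0,"dz":0,"ax":0,"ay":0,"az":0},{"dx":0.0165,"dy":0,"dz":0,"ax":0,"ay":0,"az":0},{"dx":0.0165,"dy":0,"dz":0,"ax":0,"ay":0,"az":0}]' 1
python3 -c "
from h import *
goto(devtcp('blue',31.5,1.5,1,26.4),devtcp('blue',0,1,1,26.4));print(boardpose(CON)[0].T@manip.sense()['contact_force'])"
```

```text
time_s: 32.78
tcp_pos: [589.8, 140.8, 112.6]
ee_rot: [[0.423, 0.906, -0.026], [-0.011, -0.023, -1.0], [-0.906, 0.423, 0.0]]
contact_force: [-0.8, -0.2, -1.8]
grip_width: 45.2
{"dx":0.0003,"dy":-0.0001,"dz":-0.0003,"ax":0.0002,"ay":0.0003,"az":-0.0003} |0mm 0deg
{"dx":0.0008,"dy":-0.0316,"dz":-0.0003,"ax":0.0002,"ay":0.0003,"az":-0.0003} |32mm 0deg
[-1.4560186  -0.21893929 -1.28110722]
```

```bash
python3 -m inch '[{"dx":0.001,"dy":-0.008,"dz":0,"ax":0,"ay":0,"az":0},{"dx":0.001,"dy":-0.016,"dz":0,"ax":0,"ay":0,"az":0},{"dx":0.001,"dy":-0.024,"dz":0,"ax":0,"ay":0,"az":0},{"dx":0.002,"dy":-0.029,"dz":0,"ax":0,"ay":0,"az":0},{"dx":0.002,"dy":-0.032,"dz":0,"ax":0,"ay":0,"az":0},{"dx":0.002,"dy":-0.035,"dz":0,"ax":0,"ay":0,"az":0},{"dx":0.002,"dy":-0.036,"dz":0,"ax":0,"ay":0,"az":0}]' 1
python3 -c "
from h import *
goto(devtcp('blue',0,0,1,26.4));print(boardpose(CON)[0].T@manip.sense()['contact_force'])"
```

```text
time_s: 33.65
tcp_pos: [560.3, 141.7, 97.5]
ee_rot: [[0.429, 0.903, -0.026], [-0.011, -0.023, -1.0], [-0.903, 0.43, -0.0]]
contact_force: [6.9, 1.3, 4.7]
grip_width: 44.7
{"dx":0.0006,"dy":0.0015,"dz":-0.0002,"ax":0.0004,"ay":-0.0002,"az":-0.0076} |2mm 0deg
[8.15901517 1.46764873 1.36864228]
```

Home, with 8 N at the slot end. I'll release, back off and look at blue and orange.

```bash
python3 -m inch '[{"dx":0.001,"dy":0,"dz":0,"ax":0,"ay":0,"az":0},{"dx":0.001,"dy":0,"dz":0,"ax":0,"ay":0,"az":0},{"dx":0.001,"dy":0,"dz":0,"ax":0,"ay":0,"az":0},{"dx":0.001,"dy":0,"dz":0,"ax":0,"ay":0,"az":0},{"dx":0.001,"dy":0,"dz":0,"ax":0,"ay":0,"az":0},{"dx":-0.02,"dy":0,"dz":0,"ax":0,"ay":0,"az":0},{"dx":-0.06,"dy":0,"dz":0,"ax":0,"ay":0,"az":0},{"dx":-0.12,"dy":0,"dz":0,"ax":0,"ay":0,"az":0},{"dx":-0.18,"dy":0,"dz":0,"ax":0,"ay":0,"az":0},{"dx":-0.18,"dy":0,"dz":0,"ax":0,"ay":0,"az":0}]' 0
python3 - <<'E'
from h import *
t=shot('top');s=shot('side')
fitboard('blue',[t,s]);fitboard('green',[t,s])
b=getdev('orange',[t,s])
b=[416.3,304.2,1.783]
goto(([430,200,300],G(1.78)),([*b[:2],140],G(b[2])))
print(manip.sense()['joint_positions'].round(2))
E
```

```text
time_s: 34.9
tcp_pos: [483.0, 144.1, 264.4]
ee_rot: [[0.437, 0.899, -0.025], [-0.01, -0.023, -1.0], [-0.899, 0.437, -0.001]]
contact_force: [0.4, 0.2, -0.4]
grip_width: 85.1
blue seat off [-2.25  1.1   0.03] 0.313
blue seat off [-1.28 -0.26 -0.01] 0.265
blue seat off [-1.07  1.1   0.02] 0.294
green seat off [-0.18  0.25  0.02] 0.272
green seat off [-0.89 -0.25  0.02] 1.114
green seat off [-0.86 -1.56 -0.01] 0.69
orange [416.25  304.211   1.812] 0.272
orange [417.389 302.395   1.806] 0.334
orange [415.219 304.703   1.807] 0.2
{"dx":-0.0604,"dy":-0.0317,"dz":-0.0550,"ax":-1.7727,"ay":0.3983,"az":-0.3139} |88mm 106deg
{"dx":0.0772,"dy":-0.1149,"dz":-0.1588,"ax":-1.7757,"ay":0.3989,"az":-0.3135} |211mm 106deg
[ 0.08  0.13  1.67 -0.06  0.9   1.7 ]
```

```bash
python3 -m inch '[{"dx":-0.06,"dy":-0.03,"dz":-0.055,"ax":-1.776,"ay":0.399,"az":-0.3135},{"dx":-0.06,"dy":-0.03,"dz":-0.055,"ax":-1.776,"ay":0.399,"az":-0.3135},{"dx":-0.06,"dy":-0.03,"dz":-0.055,"ax":-1.776,"ay":0.399,"az":-0.3135},{"dx":-0.06,"dy":-0.03,"dz":-0.055,"ax":-1.776,"ay":0.399,"az":-0.3135},{"dx":-0.06,"dy":-0.03,"dz":-0.055,"ax":-1.776,"ay":0.399,"az":-0.3135},{"dx":-0.03,"dy":-0.05,"dz":-0.1,"ax":-1.776,"ay":0.399,"az":-0.3135},{"dx":0,"dy":-0.09,"dz":-0.14,"ax":-1.776,"ay":0.399,"az":-0.3135},{"dx":0.03,"dy":-0.115,"dz":-0.159,"ax":-1.776,"ay":0.399,"az":-0.3135},{"dx":0.077,"dy":-0.115,"dz":-0.159,"ax":-1.776,"ay":0.399,"az":-0.3135},{"dx":0.077,"dy":-0.115,"dz":-0.159,"ax":-1.776,"ay":0.399,"az":-0.3135},{"dx":0.077,"dy":-0.115,"dz":-0.159,"ax":-1.776,"ay":0.399,"az":-0.3135},{"dx":0.077,"dy":-0.115,"dz":-0.159,"ax":-1.776,"ay":0.399,"az":-0.3135}]' 0
python3 - <<'E'
from h import *
b=[416.3,304.2,1.785]
goto(([*b[:2],22],G(b[2])))
t=shot('top');s=shot('side')
for p in(t,s): print([(x[0].round(1).tolist(),int(x[1])) for x in blobs(p,'orange',60)])
E
```

```text
time_s: 36.8
tcp_pos: [416.1, 304.4, 140.3]
ee_rot: [[0.001, -0.208, 0.978], [0.001, 0.978, 0.208], [-1.0, 0.0, 0.001]]
contact_force: [0.0, -0.2, 0.3]
grip_width: 85.3
{"dx":0.1183,"dy":-0.0003,"dz":0.0000,"ax":-0.0046,"ay":0.0009,"az":-0.0005} |118mm 0deg
[([265.1, 141.3], 96), ([11.5, 163.0], 165), ([4.7, 200.7], 338), ([36.5, 209.0], 91)]
[([226.5, 166.3], 78), ([260.1, 266.8], 320), ([159.6, 282.4], 827), ([127.1, 375.0], 1418)]
```

Orange hasn't moved, so I'll grip it.

```bash
python3 -m inch '[{"dx":0.05,"dy":0,"dz":0,"ax":-0.004,"ay":0,"az":0},{"dx":0.1,"dy":0,"dz":0,"ax":-0.004,"ay":0,"az":0},{"dx":0.1183,"dy":0,"dz":0,"ax":-0.004,"ay":0,"az":0},{"dx":0.1183,"dy":0,"dz":0,"ax":-0.004,"ay":0,"az":0},{"dx":0.1183,"dy":0,"dz":0,"ax":-0.004,"ay":0,"az":0}]' 0
python3 -m inch '[{"dx":0,"dy":0,"dz":0,"ax":0,"ay":0,"az":0},{"dx":0,"dy":0,"dz":0,"ax":0,"ay":0,"az":0},{"dx":0,"dy":0,"dz":0,"ax":0,"ay":0,"az":0},{"dx":0,"dy":0,"dz":0,"ax":0,"ay":0,"az":0},{"dx":0,"dy":0,"dz":0,"ax":0,"ay":0,"az":0},{"dx":0,"dy":0,"dz":0,"ax":0,"ay":0,"az":0},{"dx":0,"dy":0,"dz":0,"ax":0,"ay":0,"az":0},{"dx":0,"dy":0,"dz":0,"ax":0,"ay":0,"az":0}]' 1
python3 -m inch '[{"dx":-0.05,"dy":0,"dz":0,"ax":0,"ay":0,"az":0},{"dx":-0.1,"dy":0,"dz":0,"ax":0,"ay":0,"az":0},{"dx":-0.15,"dy":0,"dz":0,"ax":0,"ay":0,"az":0},{"dx":-0.2,"dy":0,"dz":0,"ax":0,"ay":0,"az":0},{"dx":-0.22,"dy":0,"dz":0,"ax":0,"ay":0,"az":0},{"dx":-0.22,"dy":0,"dz":0,"ax":0,"ay":0,"az":0}]' 1
python3 - <<'E'
from h import *
k=dict(off=2.3,zz=26)
goto(devtcp('orange',31.5,110,**k),devtcp('orange',31.5,50,**k))
E
```

```text
time_s: 37.52
tcp_pos: [416.7, 304.6, 23.5]
ee_rot: [[0.003, -0.212, 0.977], [0.002, 0.977, 0.212], [-1.0, 0.001, 0.003]]
contact_force: [-0.0, 0.1, 0.2]
grip_width: 85.2
time_s: 38.52
tcp_pos: [416.9, 304.7, 24.4]
ee_rot: [[0.004, -0.213, 0.977], [0.002, 0.977, 0.213], [-1.0, 0.001, 0.004]]
contact_force: [-1.7, -0.5, 8.8]
grip_width: 45.0
time_s: 39.28
tcp_pos: [416.1, 304.3, 245.4]
ee_rot: [[0.006, -0.213, 0.977], [0.003, 0.977, 0.213], [-1.0, 0.001, 0.007]]
contact_force: [0.4, -0.5, -2.8]
grip_width: 45.2
{"dx":0.0357,"dy":-0.2824,"dz":0.0654,"ax":1.7790,"ay":-0.3907,"az":0.3021} |292mm 106deg
{"dx":0.0903,"dy":-0.2885,"dz":0.0897,"ax":1.7790,"ay":-0.3907,"az":0.3021} |315mm 106deg
```

```bash
python3 -m inch '[{"dx":0,"dy":-0.15,"dz":0.03,"ax":1.779,"ay":-0.391,"az":0.302},{"dx":0,"dy":-0.15,"dz":0.03,"ax":1.779,"ay":-0.391,"az":0.302},{"dx":0,"dy":-0.15,"dz":0.03,"ax":1.779,"ay":-0.391,"az":0.302},{"dx":0,"dy":-0.2,"dz":0.06,"ax":1.779,"ay":-0.391,"az":0.302},{"dx":0,"dy":-0.24,"dz":0.065,"ax":1.779,"ay":-0.391,"az":0.302},{"dx":0,"dy":-0.282,"dz":0.065,"ax":1.779,"ay":-0.391,"az":0.302},{"dx":0,"dy":-0.282,"dz":0.065,"ax":1.779,"ay":-0.391,"az":0.302},{"dx":0,"dy":-0.282,"dz":0.065,"ax":1.779,"ay":-0.391,"az":0.302},{"dx":0.0357,"dy":-0.2824,"dz":0.0654,"ax":1.779,"ay":-0.391,"az":0.302},{"dx":0.0357,"dy":-0.2824,"dz":0.0654,"ax":1.779,"ay":-0.391,"az":0.302},{"dx":0.0357,"dy":-0.2824,"dz":0.0654,"ax":1.779,"ay":-0.391,"az":0.302},{"dx":0.0903,"dy":-0.2885,"dz":0.0897,"ax":1.779,"ay":-0.391,"az":0.302},{"dx":0.0903,"dy":-0.2885,"dz":0.0897,"ax":1.779,"ay":-0.391,"az":0.302},{"dx":0.0903,"dy":-0.2885,"dz":0.0897,"ax":1.779,"ay":-0.391,"az":0.302}]' 1
python3 - <<'E'
from h import *
k=dict(off=2.3,zz=24.4)
goto(devtcp('orange',31.5,18,**k))
E
```

```text
time_s: 41.02
tcp_pos: [565.8, 41.7, 155.9]
ee_rot: [[0.423, 0.906, -0.024], [-0.011, -0.022, -1.0], [-0.906, 0.423, 0.001]]
contact_force: [-0.0, 0.2, -2.2]
grip_width: 45.3
{"dx":0.0341,"dy":-0.0004,"dz":-0.0001,"ax":0.0018,"ay":0.0001,"az":-0.0004} |34mm 0deg
```

```bash
python3 -m inch '[{"dx":0.02,"dy":0,"dz":0,"ax":0.002,"ay":0,"az":0},{"dx":0.034,"dy":0,"dz":0,"ax":0.002,"ay":0,"az":0},{"dx":0.034,"dy":0,"dz":0,"ax":0.002,"ay":0,"az":0},{"dx":0.034,"dy":0,"dz":0,"ax":0.002,"ay":0,"az":0}]' 1
python3 - <<'E'
from h import *
k=dict(off=2.3,zz=24.4)
goto(devtcp('orange',31.5,18,**k),devtcp('orange',31.5,1.5,**k))
t=shot('top');Rb,o=boardpose(CON);u=proj(t,Rb@[65,50,14]+o)[0]
x,y=u.astype(int);print(u.round(1));m=cmask(t,'orange',90,40)[y-10:y+9,x-9:x+10]
print('\n'.join(''.join('#' if q else '.' for q in r) for r in m))
E
```

```text
time_s: 41.52
tcp_pos: [580.2, 41.3, 125.9]
ee_rot: [[0.424, 0.905, -0.026], [-0.011, -0.023, -1.0], [-0.906, 0.424, 0.0]]
contact_force: [-0.4, -0.6, -1.5]
grip_width: 44.9
{"dx":0.0008,"dy":-0.0008,"dz":-0.0001,"ax":0.0002,"ay":0.0001,"az":-0.0014} |1mm 0deg
{"dx":0.0173,"dy":-0.0008,"dz":-0.0001,"ax":0.0002,"ay":0.0001,"az":-0.0014} |17mm 0deg
[264.9 142.1]
...................
...................
...................
...................
........####.......
........####.......
........####.......
.......######......
......########.....
......#########....
.....##########....
.....##########....
.....##########....
......#########....
.......#######.....
.........###.......
...................
...................
...................
```

The opening shows a full orange octagon, so it is aligned. I'll lower it.

```bash
python3 -m inch '[{"dx":0.006,"dy":-0.001,"dz":0,"ax":0,"ay":0,"az":0},{"dx":0.012,"dy":-0.001,"dz":0,"ax":0,"ay":0,"az":0},{"dx":0.017,"dy":-0.001,"dz":0,"ax":0,"ay":0,"az":0},{"dx":0.0175,"dy":-0.001,"dz":0,"ax":0,"ay":0,"az":0},{"dx":0.0175,"dy":-0.001,"dz":0,"ax":0,"ay":0,"az":0}]' 1
python3 -c "
from h import *
goto(devtcp('orange',31.5,1.5,2.3,24.4),devtcp('orange',0,1,2.3,24.4));print(boardpose(CON)[0].T@manip.sense()['contact_force'])"
```

```text
time_s: 42.2
tcp_pos: [586.8, 41.1, 109.6]
ee_rot: [[0.424, 0.905, -0.026], [-0.011, -0.023, -1.0], [-0.906, 0.424, 0.0]]
contact_force: [-0.1, 1.0, -2.2]
grip_width: 45.1
{"dx":-0.0003,"dy":0.0002,"dz":-0.0001,"ax":0.0001,"ay":0.0001,"az":-0.0014} |0mm 0deg
{"dx":0.0002,"dy":-0.0313,"dz":-0.0001,"ax":0.0001,"ay":0.0001,"az":-0.0014} |31mm 0deg
[-1.06163693  1.01051274 -1.91398119]
```

```bash
python3 -m inch '[{"dx":0.0005,"dy":-0.008,"dz":0,"ax":0,"ay":0,"az":0},{"dx":0.0005,"dy":-0.016,"dz":0,"ax":0,"ay":0,"az":0},{"dx":0.001,"dy":-0.024,"dz":0,"ax":0,"ay":0,"az":0},{"dx":0.001,"dy":-0.029,"dz":0,"ax":0,"ay":0,"az":0},{"dx":0.0015,"dy":-0.032,"dz":0,"ax":0,"ay":0,"az":0},{"dx":0.0015,"dy":-0.034,"dz":0,"ax":0,"ay":0,"az":0},{"dx":0.0015,"dy":-0.035,"dz":0,"ax":0,"ay":0,"az":0}]' 1
python3 -c "
from h import *
goto(devtcp('orange',0,0,2.3,24.4));print(boardpose(CON)[0].T@manip.sense()['contact_force'])"
```

```text
time_s: 43.08
tcp_pos: [558.0, 41.6, 95.4]
ee_rot: [[0.43, 0.902, -0.026], [-0.012, -0.023, -1.0], [-0.903, 0.431, 0.001]]
contact_force: [6.0, 2.6, 6.4]
grip_width: 45.2
{"dx":0.0006,"dy":0.0008,"dz":-0.0003,"ax":0.0004,"ay":0.0010,"az":-0.0087} |1mm 1deg
[8.02756006 2.78681388 3.28903647]
```

Orange is home, so I'll release and go on to red.

```bash
python3 -m inch '[{"dx":0.001,"dy":0,"dz":0,"ax":0,"ay":0,"az":0},{"dx":0.001,"dy":0,"dz":0,"ax":0,"ay":0,"az":0},{"dx":0.001,"dy":0,"dz":0,"ax":0,"ay":0,"az":0},{"dx":0.001,"dy":0,"dz":0,"ax":0,"ay":0,"az":0},{"dx":0.001,"dy":0,"dz":0,"ax":0,"ay":0,"az":0},{"dx":-0.02,"dy":0,"dz":0,"ax":0,"ay":0,"az":0},{"dx":-0.06,"dy":0,"dz":0,"ax":0,"ay":0,"az":0},{"dx":-0.12,"dy":0,"dz":0,"ax":0,"ay":0,"az":0},{"dx":-0.18,"dy":0,"dz":0,"ax":0,"ay":0,"az":0},{"dx":-0.18,"dy":0,"dz":0,"ax":0,"ay":0,"az":0}]' 0
python3 - <<'E'
from h import *
t=shot('top');s=shot('side')
for c in('blue','orange'): fitboard(c,[t,s])
b=getdev('red',[t,s])
goto(([440,250,290],G(1.6)),([*b[:2],140],G(b[2])))
E
```

```text
time_s: 44.32
tcp_pos: [480.6, 43.9, 262.0]
ee_rot: [[0.438, 0.899, -0.026], [-0.014, -0.022, -1.0], [-0.899, 0.438, 0.002]]
contact_force: [0.7, -0.3, 0.6]
grip_width: 85.6
blue seat off [ 0.53 -0.47  0.01] 0.218
blue seat off [0.78 0.25 0.  ] 0.196
blue seat off [0.61 0.13 0.02] 0.211
orange seat off [ 1.31 -0.14  0.03] 0.181
orange seat off [ 0.53 -0.92  0.  ] 0.192
orange seat off [ 0.83 -0.14  0.03] 0.193
red [511.361 471.144   1.6  ] 0.146
red [511.698 470.433   1.594] 0.141
red [510.313 472.347   1.6  ] 0.128
{"dx":-0.0499,"dy":-0.0272,"dz":-0.2050,"ax":-1.5967,"ay":0.3600,"az":-0.3395} |213mm 96deg
{"dx":0.1136,"dy":-0.0321,"dz":-0.4281,"ax":-1.5967,"ay":0.3600,"az":-0.3394} |444mm 96deg
```

```bash
python3 -m inch '[{"dx":-0.05,"dy":-0.027,"dz":-0.1,"ax":-1.597,"ay":0.36,"az":-0.339},{"dx":-0.05,"dy":-0.027,"dz":-0.1,"ax":-1.597,"ay":0.36,"az":-0.339},{"dx":-0.05,"dy":-0.027,"dz":-0.15,"ax":-1.597,"ay":0.36,"az":-0.339},{"dx":-0.05,"dy":-0.027,"dz":-0.205,"ax":-1.597,"ay":0.36,"az":-0.339},{"dx":-0.05,"dy":-0.027,"dz":-0.25,"ax":-1.597,"ay":0.36,"az":-0.339},{"dx":-0.02,"dy":-0.03,"dz":-0.3,"ax":-1.597,"ay":0.36,"az":-0.339},{"dx":0.02,"dy":-0.03,"dz":-0.36,"ax":-1.597,"ay":0.36,"az":-0.339},{"dx":0.05,"dy":-0.032,"dz":-0.428,"ax":-1.597,"ay":0.36,"az":-0.339},{"dx":0.1136,"dy":-0.032,"dz":-0.428,"ax":-1.597,"ay":0.36,"az":-0.339},{"dx":0.1136,"dy":-0.032,"dz":-0.428,"ax":-1.597,"ay":0.36,"az":-0.339},{"dx":0.1136,"dy":-0.032,"dz":-0.428,"ax":-1.597,"ay":0.36,"az":-0.339},{"dx":0.1136,"dy":-0.032,"dz":-0.428,"ax":-1.597,"ay":0.36,"az":-0.339}]' 0
python3 - <<'E'
from h import *
b=[510.9,471.6,1.6]
goto(([*b[:2],22],G(b[2])))
t=shot('top');s=shot('side')
for p in(t,s): print([(x[0].round(1).tolist(),int(x[1])) for x in blobs(p,'red',60)])
E
```

```text
time_s: 46.22
tcp_pos: [511.7, 471.0, 142.8]
ee_rot: [[0.004, -0.028, 1.0], [0.002, 1.0, 0.028], [-1.0, 0.002, 0.004]]
contact_force: [-0.4, -0.9, -0.1]
grip_width: 85.7
{"dx":0.1208,"dy":0.0004,"dz":-0.0012,"ax":-0.0009,"ay":0.0036,"az":-0.0023} |121mm 0deg
[([329.8, 141.2], 98), ([138.2, 190.2], 108)]
[([486.6, 36.9], 286), ([251.2, 133.4], 61), ([311.8, 288.9], 954), ([202.4, 306.8], 361)]
```

```bash
python3 -m inch '[{"dx":0.05,"dy":0,"dz":-0.001,"ax":0,"ay":0.003,"az":-0.002},{"dx":0.1,"dy":0,"dz":-0.001,"ax":0,"ay":0.003,"az":-0.002},{"dx":0.121,"dy":0,"dz":-0.001,"ax":0,"ay":0.003,"az":-0.002},{"dx":0.121,"dy":0,"dz":-0.001,"ax":0,"ay":0.003,"az":-0.002},{"dx":0.121,"dy":0,"dz":-0.001,"ax":0,"ay":0.003,"az":-0.002}]' 0
python3 -m inch '[{"dx":0,"dy":0,"dz":0,"ax":0,"ay":0,"az":0},{"dx":0,"dy":0,"dz":0,"ax":0,"ay":0,"az":0},{"dx":0,"dy":0,"dz":0,"ax":0,"ay":0,"az":0},{"dx":0,"dy":0,"dz":0,"ax":0,"ay":0,"az":0},{"dx":0,"dy":0,"dz":0,"ax":0,"ay":0,"az":0},{"dx":0,"dy":0,"dz":0,"ax":0,"ay":0,"az":0},{"dx":0,"dy":0,"dz":0,"ax":0,"ay":0,"az":0},{"dx":0,"dy":0,"dz":0,"ax":0,"ay":0,"az":0}]' 1
python3 -m inch '[{"dx":-0.05,"dy":0,"dz":0,"ax":0,"ay":0,"az":0},{"dx":-0.1,"dy":0,"dz":0,"ax":0,"ay":0,"az":0},{"dx":-0.15,"dy":0,"dz":0,"ax":0,"ay":0,"az":0},{"dx":-0.2,"dy":0,"dz":0,"ax":0,"ay":0,"az":0},{"dx":-0.22,"dy":0,"dz":0,"ax":0,"ay":0,"az":0},{"dx":-0.22,"dy":0,"dz":0,"ax":0,"ay":0,"az":0}]' 1
python3 - <<'E'
from h import *
k=dict(off=2.3,zz=25)
goto(([490,150,260],devtcp('red',0,0)[1]),devtcp('red',31.5,110,**k),devtcp('red',31.5,50,**k))
E
```

```text
time_s: 46.95
tcp_pos: [511.8, 471.7, 24.0]
ee_rot: [[0.003, -0.029, 1.0], [0.002, 1.0, 0.029], [-1.0, 0.002, 0.004]]
contact_force: [0.6, -0.4, 0.4]
grip_width: 85.5
time_s: 47.95
tcp_pos: [512.0, 472.0, 25.3]
ee_rot: [[0.005, -0.029, 1.0], [0.003, 1.0, 0.029], [-1.0, 0.003, 0.005]]
contact_force: [-1.6, 0.1, 6.1]
grip_width: 45.0
time_s: 48.7
tcp_pos: [511.1, 471.4, 246.5]
ee_rot: [[0.007, -0.029, 1.0], [0.004, 1.0, 0.029], [-1.0, 0.004, 0.007]]
contact_force: [0.7, 0.5, -2.9]
grip_width: 44.9
{"dx":-0.0151,"dy":-0.3206,"dz":-0.0302,"ax":1.5969,"ay":-0.3522,"az":0.3264} |322mm 96deg
{"dx":0.0351,"dy":-0.6295,"dz":0.0062,"ax":1.5969,"ay":-0.3522,"az":0.3264} |631mm 96deg
{"dx":0.0896,"dy":-0.6311,"dz":0.0311,"ax":1.5969,"ay":-0.3522,"az":0.3264} |638mm 96deg
```

```bash
python3 -m inch '[{"dx":-0.015,"dy":-0.32,"dz":-0.03,"ax":1.597,"ay":-0.352,"az":0.326},{"dx":-0.015,"dy":-0.32,"dz":-0.03,"ax":1.597,"ay":-0.352,"az":0.326},{"dx":-0.015,"dy":-0.32,"dz":-0.03,"ax":1.597,"ay":-0.352,"az":0.326},{"dx":-0.015,"dy":-0.32,"dz":-0.03,"ax":1.597,"ay":-0.352,"az":0.326},{"dx":-0.015,"dy":-0.32,"dz":-0.03,"ax":1.597,"ay":-0.352,"az":0.326},{"dx":-0.015,"dy":-0.38,"dz":-0.03,"ax":1.597,"ay":-0.352,"az":0.326},{"dx":-0.015,"dy":-0.44,"dz":-0.02,"ax":1.597,"ay":-0.352,"az":0.326},{"dx":-0.015,"dy":-0.5,"dz":-0.01,"ax":1.597,"ay":-0.352,"az":0.326},{"dx":-0.015,"dy":-0.56,"dz":0,"ax":1.597,"ay":-0.352,"az":0.326},{"dx":0,"dy":-0.62,"dz":0.006,"ax":1.597,"ay":-0.352,"az":0.326},{"dx":0.035,"dy":-0.6295,"dz":0.006,"ax":1.597,"ay":-0.352,"az":0.326},{"dx":0.035,"dy":-0.6295,"dz":0.006,"ax":1.597,"ay":-0.352,"az":0.326},{"dx":0.035,"dy":-0.6295,"dz":0.006,"ax":1.597,"ay":-0.352,"az":0.326},{"dx":0.0896,"dy":-0.631,"dz":0.031,"ax":1.597,"ay":-0.352,"az":0.326},{"dx":0.0896,"dy":-0.631,"dz":0.031,"ax":1.597,"ay":-0.352,"az":0.326},{"dx":0.0896,"dy":-0.631,"dz":0.031,"ax":1.597,"ay":-0.352,"az":0.326}]' 1
python3 - <<'E'
from h import *
k=dict(off=2.2,zz=25.3)
goto(devtcp('red',31.5,18,**k))
E
```

```text
time_s: 50.7
tcp_pos: [561.3, -157.5, 156.3]
ee_rot: [[0.424, 0.905, -0.025], [-0.012, -0.022, -1.0], [-0.906, 0.424, 0.001]]
contact_force: [0.5, -0.0, -2.2]
grip_width: 44.9
{"dx":0.0332,"dy":-0.0011,"dz":0.0007,"ax":0.0017,"ay":0.0007,"az":-0.0018} |33mm 0deg
```

```bash
python3 -m inch '[{"dx":0.02,"dy":-0.001,"dz":0.0007,"ax":0.002,"ay":0,"az":-0.002},{"dx":0.033,"dy":-0.001,"dz":0.0007,"ax":0.002,"ay":0,"az":-0.002},{"dx":0.033,"dy":-0.001,"dz":0.0007,"ax":0.002,"ay":0,"az":-0.002},{"dx":0.033,"dy":-0.001,"dz":0.0007,"ax":0.002,"ay":0,"az":-0.002}]' 1
python3 - <<'E'
from h import *
k=dict(off=2.2,zz=25.3)
goto(devtcp('red',31.5,18,**k),devtcp('red',31.5,1.5,**k))
t=shot('top');Rb,o=boardpose(CON);u=proj(t,Rb@[65,-150,14]+o)[0]
x,y=u.astype(int);print(u.round(1));m=cmask(t,'red',90,40)[y-10:y+9,x-9:x+10]
print('\n'.join(''.join('#' if q else '.' for q in r) for r in m))
E
```

```text
time_s: 51.2
tcp_pos: [574.4, -158.7, 126.1]
ee_rot: [[0.422, 0.906, -0.027], [-0.012, -0.024, -1.0], [-0.906, 0.423, 0.001]]
contact_force: [0.2, 1.0, -2.8]
grip_width: 44.9
{"dx":0.0003,"dy":-0.0002,"dz":-0.0001,"ax":-0.0003,"ay":0.0008,"az":-0.0000} |0mm 0deg
{"dx":0.0168,"dy":-0.0002,"dz":-0.0001,"ax":-0.0003,"ay":0.0008,"az":-0.0000} |17mm 0deg
[330.2 141.9]
...................
...................
...................
...................
...................
.........###.......
........####.......
........####.......
........#####......
.......#######.....
......#########....
.....##########....
.....##########....
.....##########....
.....########......
......######.......
...................
...................
...................
```

The opening is slightly low, so I'll shift 1 mm up the slope while lowering.

```bash
python3 -m inch '[{"dx":0.002,"dy":0.001,"dz":0,"ax":0,"ay":0,"az":0},{"dx":0.008,"dy":0.001,"dz":0,"ax":0,"ay":0,"az":0},{"dx":0.014,"dy":0.001,"dz":0,"ax":0,"ay":0,"az":0},{"dx":0.017,"dy":0.001,"dz":0,"ax":0,"ay":0,"az":0},{"dx":0.017,"dy":0.001,"dz":0,"ax":0,"ay":0,"az":0}]' 1
python3 -c "
from h import *
goto(devtcp('red',31.5,1.5,2.2,25.3),devtcp('red',0,1,2.2,25.3));print(boardpose(CON)[0].T@manip.sense()['contact_force'])"
```

```text
time_s: 51.88
tcp_pos: [582.5, -158.9, 111.0]
ee_rot: [[0.422, 0.906, -0.027], [-0.012, -0.024, -1.0], [-0.906, 0.423, 0.001]]
contact_force: [-0.0, 0.4, -2.8]
grip_width: 45.0
{"dx":-0.0003,"dy":-0.0012,"dz":-0.0001,"ax":-0.0003,"ay":0.0008,"az":0.0001} |1mm 0deg
{"dx":0.0002,"dy":-0.0327,"dz":-0.0001,"ax":-0.0003,"ay":0.0008,"az":0.0001} |33mm 0deg
[-1.20328516  0.35812047 -2.48510822]
```

```bash
python3 -m inch '[{"dx":0.0005,"dy":-0.008,"dz":0,"ax":0,"ay":0,"az":0},{"dx":0.0005,"dy":-0.016,"dz":0,"ax":0,"ay":0,"az":0},{"dx":0.001,"dy":-0.024,"dz":0,"ax":0,"ay":0,"az":0},{"dx":0.001,"dy":-0.030,"dz":0,"ax":0,"ay":0,"az":0},{"dx":0.0015,"dy":-0.033,"dz":0,"ax":0,"ay":0,"az":0},{"dx":0.0015,"dy":-0.035,"dz":0,"ax":0,"ay":0,"az":0},{"dx":0.0015,"dy":-0.036,"dz":0,"ax":0,"ay":0,"az":0}]' 1
python3 -c "
from h import *
goto(devtcp('red',0,0,2.2,25.3));print(boardpose(CON)[0].T@manip.sense()['contact_force'])"
```

```text
time_s: 52.75
tcp_pos: [552.8, -158.8, 96.3]
ee_rot: [[0.428, 0.903, -0.027], [-0.014, -0.023, -1.0], [-0.904, 0.428, 0.003]]
contact_force: [14.4, 5.0, 3.9]
grip_width: 44.9
{"dx":0.0005,"dy":0.0004,"dz":-0.0008,"ax":0.0001,"ay":0.0032,"az":-0.0063} |1mm 0deg
[14.58121021  5.34953828 -2.4545157 ]
```

Home, with 14.6 N at the slot end. I'll release, retreat and check everything.

```bash
python3 -m inch '[{"dx":0.001,"dy":0,"dz":0,"ax":0,"ay":0,"az":0},{"dx":0.001,"dy":0,"dz":0,"ax":0,"ay":0,"az":0},{"dx":0.001,"dy":0,"dz":0,"ax":0,"ay":0,"az":0},{"dx":0.001,"dy":0,"dz":0,"ax":0,"ay":0,"az":0},{"dx":0.001,"dy":0,"dz":0,"ax":0,"ay":0,"az":0},{"dx":-0.02,"dy":0,"dz":0,"ax":0,"ay":0,"az":0},{"dx":-0.06,"dy":0,"dz":0,"ax":0,"ay":0,"az":0},{"dx":-0.12,"dy":0,"dz":0,"ax":0,"ay":0,"az":0},{"dx":-0.18,"dy":0,"dz":0,"ax":0,"ay":0,"az":0},{"dx":-0.24,"dy":0,"dz":0,"ax":0,"ay":0,"az":0},{"dx":-0.29,"dy":-0.05,"dz":0,"ax":0,"ay":0,"az":0},{"dx":-0.29,"dy":-0.05,"dz":0,"ax":0,"ay":0,"az":0}]' 0
python3 - <<'E'
from h import *
t=shot('top');s=shot('side')
for c in SY: fitboard(c,[t,s])
vs=[(p,r['pixels'].astype(float)) for p in(t,s) for r in manip.outline_of('scraper_mid',p)[:1] if r['pixels'].sum()<800]
if vs: print('scr',fitsil(vs,SCR,38,[573,-380,-.1]))
cv2.imwrite('pics/fin.png',np.vstack([s['img'][60:300,60:512,::-1],t['img'][80:290,60:512,::-1]]))
E
```

```text
time_s: 54.25
tcp_pos: [381.8, -153.3, 338.7]
ee_rot: [[0.43, 0.902, -0.029], [-0.018, -0.024, -1.0], [-0.903, 0.431, 0.006]]
contact_force: [0.7, 0.4, -0.4]
grip_width: 85.1
blue seat off [-0.    1.91  0.01] 0.178
blue seat off [-0.    1.91  0.01] 0.178
orange seat off [ 0.46 -0.14  0.03] 0.23
orange seat off [-0.73  0.8   0.02] 0.196
orange seat off [-1.01 -0.17  0.03] 0.22
green seat off [ 0.48 -2.32 -0.01] 0.288
green seat off [-0.34  0.25  0.01] 0.268
green seat off [ 0.29 -1.58 -0.01] 0.282
red seat off [ 0.94 -1.6   0.  ] 0.172
red seat off [-0.11  0.65  0.01] 0.162
red seat off [ 0.88 -1.02  0.  ] 0.171
scr (array([ 5.70381908e+02, -3.80684744e+02, -6.13752675e-02]), np.float64(0.13592348827642944))
```

View pics/fin.png

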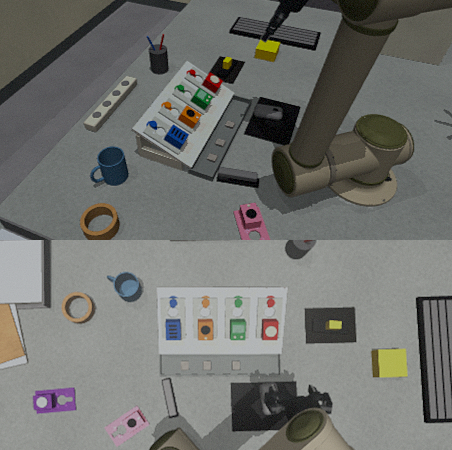

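All four devices hang home, the chips are in the trough, and the scraper stands on its pad at about (330,325). The bystanders and decoys are untouched, so I'll hand it in.

```bash
python3 -c "
from cell import manip
print(manip.hand_in(), manip.sense()['time_s'])"
```

```text
the job is handed in; nothing more can be done
the job is handed in; nothing more can be done
```

The job is handed in at about 54 s of the 210 s allowed; the hand-in reports no verdict, so these are my own checks.

- **Chips:** Three chips were on the board. I pushed them into the trough with the scraper in two strokes, and the last picture shows all three there.
- **Scraper:** It stands upright on its pad, about 5 mm from where I estimate the pad's middle to be. My automatic fit of the pad's centre came out unreliable, so I judged it from the pictures.
- **Devices:** Green, blue, orange and red each hang on the stud of their own colour. Each slide ended with 8–15 N against the slot end. The final picture fits put every seat within about 2.5 mm of its stud foot (limit 9 mm) and straight to within 0.03 rad. Those fits assume the plate lies flat, so flatness was not measured separately.
- **Rest of the desk:** The bystanders and the purple and pink look-alikes appear untouched, and the gripper ended clear of everything.

**Disagreement:** the arm's readings and the camera differed by about 2.5–3 mm along the slope. I used contact force to decide when each device was home.

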